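# Clamp the flow chamber and plumb the sample bottles

## Robot

A 6-joint arm with a two-finger parallel gripper is mounted at the origin on the work surface. World frame = base frame: x ahead of the robot, y to its left, z up, the work surface at z = 0. Lengths are in mm, angles in degrees, forces in N, time in s.
With the tool pointing down it reaches from about 375 to 975 mm from the base axis. Payload 3.8 kg.
Tool frame: the origin (TCP) lies on the centre line of the jaws, within the pads' length; the fingertips stand 22 mm ahead of it and the grasp point (between the pads) lies 3 mm ahead of it (robot.tips_ahead is the distance from the TCP to the fingertips, in mm); z points along the fingers, y is the line along which they close (so a half turn about z gives the same grasp; the last joint's range is limited). The gripper opens to 85 mm and grips with 20 to 120 N. Pads are 22 mm wide; open, the fingers measure 114 mm over their backs; the gripper's body (76 mm by 85 mm) begins 54 mm behind the grasp point. The pads swing forward as they close: fully open they stand 13 mm farther back than shut.
Start: joints at [66.354, 15.12, 91.902, -0, 72.978, -2.114], TCP at [247.734, 627.89, 253.28] pointing down, gripper open.
Joint ranges: [-150.88, 150.88], [-54.13, 125.18], [17.81, 147.31], [-75.09, 255.09], [0, 152.58], [-146.25, 146.25]. Speed limits (degrees/s): [147.25, 147.25, 180, 180, 180, 180].

## Interface

Orientations are given as [roll, pitch, yaw] about the fixed x, y, z axes, in that order (R = Rz(yaw) Ry(pitch) Rx(roll)).
In Python, from workcell import robot gives the robot as it stands.
- The arm moves only by the tool apply_moves, never from a script. Its argument "moves" is a list of rows, each a list of 5 numbers: the shift along the tool's x, y, z in m, then the turn about the tool's z in rad, then the finger opening in m, from 0 to 0.0854. In form: [[x, y, z, yaw, hand], ...]. A call has 1 to 12 rows; each row shifts and turns the commanded pose from where the row before left it, along the tool's axes as they then stand; what a row does not reach is not made up. A row lasts 1/12 s, in which the tool goes at most 41.7 mm and 7.16 degrees, less where a joint would pass 70% of its speed; a pose out of reach is approached as far as the arm can. A call is refused whole if a number of a shift passes 0.0417 or a number of a turn 0.125, either way. A call with a gripper value outside its range is refused whole. The fingers move at their own pace and stop on an object; "grip_force" is the grip in N (left out, the last holds). Time passes only in rows, so rows that do not move let the fingers close. It gives the time, the measured TCP pose, the force, the opening and the grip force at its end, in the units of the state.
- robot.get_state(): the state, without advancing time (a new reading comes with each control period).
- robot.camera(name): name is "scene" or "top"; returns (picture, depth): 420x560x3 uint8, red, green, blue; 420x560 float32, mm along the optical axis (not along the pixel's ray), 0 where there is no reading.
- robot.get_calibration(name): a dict with "fx", "fy", "cx", "cy" (pixels), "distortion" ([k1, k2, p1, p2, k3] as OpenCV has them; the pictures are not rectified), "eye" and "attitude" of the camera in the world. Camera axes: x right, y down, z forward; pixel columns grow to the right and rows downward; lengths in mm; the calibration is good to about 2 mm. A picture is of the moment at which its call begins. get_calibration takes no time and is no camera call.
- robot.finish_job(): hands the job in; it is judged then, once.
Trained networks look in the newest picture that a camera, given by its name, has taken for a name from the list of things; names that differ only in an ending like _2 or _b are one class to them, and where a whole thing is asked for, a point or a joint stands for the part that bears it (a point fixed in the world has none). Each returns a list of dicts, best first, with "confidence" (0 to 1); they miss things now and then, are a little off and sometimes report something else, mostly with a low value. They report only what shows in the picture. A call takes as long as a camera call.
- robot.find_in(camera, name): "extent" ([centre column, centre row, width, height] in pixels, round what is visible of it).
The state is a dict: "t": time; "joint_pos": joint angles; "joint_vel": joint speeds; "tau": joint torques, N m; "tcp_pos": TCP position; "tcp_rot": TCP orientation; "force": force on the tool from outside, world axes, zero at the start; "moment": the same for the moment, N m; "gripper_width": finger opening in mm; "finger_force": force on a finger pad.
Only numpy, scipy, OpenCV 4.12 (cv2) and the standard library are available. Lean on these libraries where they do the work, as an engineer would, in place of code of your own. Each camera call takes 0.05 s, during which the arm holds its last target. There are 200 camera calls.

## Task

Get the flow-imaging chamber ready for a run. Tighten the four wing screws of its clamp ring clockwise in three rounds, about an eighth of a turn (45 degrees) per screw in the first and the second round and home to the stop in the third, each round in crisscross order: a screw, then the one opposite, then the other two; finish a round on all four before the next. Push one dip tube from the rack down into every sample bottle on the bench until its grip sits on the rim, leaving the bottles standing, spare tubes in the rack, and the tip box, the objective and the dish where they are.

Things in the scene. Friction and masses are not known exactly. Their poses are not given: they have to be found in the camera images.
- chamber: Flow-imaging chamber, fixed: square aluminium base plate, 196 mm, under a round steel chamber 180 mm across with an aluminium clamp ring around a glass window. Origin on the bench under its centre; the ring's flat top is 62 mm up. Four wing screws stand on the ring, 66 mm from the centre, 90 degrees apart, towards the corners of the plate; screws 1 and 3 are opposite, as are 2 and 4.
- screw1 (a joint): Turn of wing screw 1 in rad: grows clockwise seen from above (tightening); 0 to 0.2 at the start (run in loosely), hard stop (fully home) at 2.4. It stays where it is left; friction about 0.12 N m. It does not rise or sink as it turns.
- screw1_bar (a point): Centre of the grip bar of wing screw 1: a dark steel bar 50 mm long, 13 mm wide, 26 mm tall, its underside 16 mm above the clamp ring (on a thin stem 11 mm across), its top 104 mm above the bench; this point is 91 mm above the bench. The x axis, level, runs along the bar towards the end with a small white dot and turns with the screw; z points up.
- screw2 (a joint): Turn of wing screw 2 in rad: grows clockwise seen from above (tightening); 0 to 0.2 at the start (run in loosely), hard stop (fully home) at 2.4. It stays where it is left; friction about 0.12 N m. It does not rise or sink as it turns.
- screw2_bar (a point): Centre of the grip bar of wing screw 2: a dark steel bar 50 mm long, 13 mm wide, 26 mm tall, its underside 16 mm above the clamp ring (on a thin stem 11 mm across), its top 104 mm above the bench; this point is 91 mm above the bench. The x axis, level, runs along the bar towards the end with a small white dot and turns with the screw; z points up.
- screw3 (a joint): Turn of wing screw 3 in rad: grows clockwise seen from above (tightening); 0 to 0.2 at the start (run in loosely), hard stop (fully home) at 2.4. It stays where it is left; friction about 0.12 N m. It does not rise or sink as it turns.
- screw3_bar (a point): Centre of the grip bar of wing screw 3: a dark steel bar 50 mm long, 13 mm wide, 26 mm tall, its underside 16 mm above the clamp ring (on a thin stem 11 mm across), its top 104 mm above the bench; this point is 91 mm above the bench. The x axis, level, runs along the bar towards the end with a small white dot and turns with the screw; z points up.
- screw4 (a joint): Turn of wing screw 4 in rad: grows clockwise seen from above (tightening); 0 to 0.2 at the start (run in loosely), hard stop (fully home) at 2.4. It stays where it is left; friction about 0.12 N m. It does not rise or sink as it turns.
- screw4_bar (a point): Centre of the grip bar of wing screw 4: a dark steel bar 50 mm long, 13 mm wide, 26 mm tall, its underside 16 mm above the clamp ring (on a thin stem 11 mm across), its top 104 mm above the bench; this point is 91 mm above the bench. The x axis, level, runs along the bar towards the end with a small white dot and turns with the screw; z points up.
- rack: Aluminium rack block, fixed, 56 x 170 mm and 88 mm tall, origin on the bench under its centre, longer along its y axis; three upright holes 12 mm wide and 80 mm deep at y = -55, 0 and 55 mm hold the dip tubes.
- tube1: Dip tube 1, loose, 35 g: upright steel tube 7 mm in diameter, 75 mm long, below a round black grip 20 mm in diameter and 42 mm tall, with a 12 mm hose barb on top. Origin at the centre of the grip's flat underside, z up along the tube, tip 75 mm below. Starts in a hole of the rack, the grip resting on the rack's top, 88 mm up.
- tube2: Dip tube 2, loose, 35 g: upright steel tube 7 mm in diameter, 75 mm long, below a round black grip 20 mm in diameter and 42 mm tall, with a 12 mm hose barb on top. Origin at the centre of the grip's flat underside, z up along the tube, tip 75 mm below. Starts in a hole of the rack, the grip resting on the rack's top, 88 mm up.
- tube3: Dip tube 3, loose, 35 g: upright steel tube 7 mm in diameter, 75 mm long, below a round black grip 20 mm in diameter and 42 mm tall, with a 12 mm hose barb on top. Origin at the centre of the grip's flat underside, z up along the tube, tip 75 mm below. Starts in a hole of the rack, the grip resting on the rack's top, 88 mm up.
- bottle1: Sample bottle 1, loose, about 300 g, may be absent: amber glass body 58 mm in diameter with a grey neck 28 mm in diameter, 95 mm tall, standing on the bench. Origin at the centre of its underside, z up.
- bottle1_mouth (a point): Centre of the mouth of sample bottle 1, on the flat rim 95 mm above its foot: a narrow straight opening 12 mm in diameter; it is 85 mm deep inside. A dip tube fully home has the underside of its grip flat on this rim.
- bottle2: Sample bottle 2, loose, about 300 g, may be absent: amber glass body 58 mm in diameter with a grey neck 28 mm in diameter, 95 mm tall, standing on the bench. Origin at the centre of its underside, z up.
- bottle2_mouth (a point): Centre of the mouth of sample bottle 2, on the flat rim 95 mm above its foot: a narrow straight opening 12 mm in diameter; it is 85 mm deep inside. A dip tube fully home has the underside of its grip flat on this rim.
- bottle3: Sample bottle 3, loose, about 300 g, may be absent: amber glass body 58 mm in diameter with a grey neck 28 mm in diameter, 95 mm tall, standing on the bench. Origin at the centre of its underside, z up.
- bottle3_mouth (a point): Centre of the mouth of sample bottle 3, on the flat rim 95 mm above its foot: a narrow straight opening 12 mm in diameter; it is 85 mm deep inside. A dip tube fully home has the underside of its grip flat on this rim.
- tip_box: Bystander: pipette tip box, grey with a clear lid, 82 x 118 x 66 mm, loose. Origin under its centre.
- objective: Bystander: microscope objective, steel, 38 mm in diameter, 54 mm tall, standing loose. Origin under its centre.
- dish: Bystander: white ceramic dish 90 mm across, 16 mm tall, loose. Origin under its centre.

How it is judged (in metres and radians):
On the way, in this order (a step that is already met when the one before it is completed fails the run):
1. first round: all four screws turned to beyond 0.5 rad (value of joint each of screw1, screw2, screw3, screw4 above 0.5 rad), for 0.2 s.
2. second round: all four screws turned to beyond 1.2 rad (value of joint each of screw1, screw2, screw3, screw4 above 1.2 rad), for 0.2 s.
3. third round: all four screws home, beyond 2.25 rad (value of joint each of screw1, screw2, screw3, screw4 above 2.25 rad), for 0.2 s.
At the end, for the whole second after the job is handed in: All screws beyond 2.25 rad. Every bottle present stands on the bench (tilt under 0.1 rad) with a dip tube in it: grip underside 90 to 99 mm above its foot, within 6 mm of the mouth axis, tilt under 0.12 rad. Other tubes within 15 mm of their start. Bottles and tubes at rest (all of step 3 and ((horizontal distance between tube1 and bottle1_mouth below 0.006 m and z of tube1 in the frame of bottle1 between 0.09 and 0.099 m and angle between tube1's own z axis and vertical below 0.12 rad) or (horizontal distance between tube2 and bottle1_mouth below 0.006 m and z of tube2 in the frame of bottle1 between 0.09 and 0.099 m and angle between tube2's own z axis and vertical below 0.12 rad) or (horizontal distance between tube3 and bottle1_mouth below 0.006 m and z of tube3 in the frame of bottle1 between 0.09 and 0.099 m and angle between tube3's own z axis and vertical below 0.12 rad)) and angle between each of bottle1, bottle2, bottle3's own z axis and vertical below 0.1 rad and height (world z) of each of bottle1, bottle2, bottle3 below 0.01 m and linear speed of each of bottle1, bottle2, bottle3, tube1, tube2, tube3 below 0.02 m/s and ((horizontal distance between tube1 and bottle2_mouth below 0.006 m and z of tube1 in the frame of bottle2 between 0.09 and 0.099 m and angle between tube1's own z axis and vertical below 0.12 rad) or (horizontal distance between tube2 and bottle2_mouth below 0.006 m and z of tube2 in the frame of bottle2 between 0.09 and 0.099 m and angle between tube2's own z axis and vertical below 0.12 rad) or (horizontal distance between tube3 and bottle2_mouth below 0.006 m and z of tube3 in the frame of bottle2 between 0.09 and 0.099 m and angle between tube3's own z axis and vertical below 0.12 rad)) and ((horizontal distance between tube1 and bottle3_mouth below 0.006 m and z of tube1 in the frame of bottle3 between 0.09 and 0.099 m and angle between tube1's own z axis and vertical below 0.12 rad) or (horizontal distance between tube2 and bottle3_mouth below 0.006 m and z of tube2 in the frame of bottle3 between 0.09 and 0.099 m and angle between tube2's own z axis and vertical below 0.12 rad) or (horizontal distance between tube3 and bottle3_mouth below 0.006 m and z of tube3 in the frame of bottle3 between 0.09 and 0.099 m and angle between tube3's own z axis and vertical below 0.12 rad)) and (distance of tube1 from where it was at the start of the episode below 0.015 m or (horizontal distance between tube1 and bottle1_mouth below 0.006 m and z of tube1 in the frame of bottle1 between 0.09 and 0.099 m and angle between tube1's own z axis and vertical below 0.12 rad) or (horizontal distance between tube1 and bottle2_mouth below 0.006 m and z of tube1 in the frame of bottle2 between 0.09 and 0.099 m and angle between tube1's own z axis and vertical below 0.12 rad) or (horizontal distance between tube1 and bottle3_mouth below 0.006 m and z of tube1 in the frame of bottle3 between 0.09 and 0.099 m and angle between tube1's own z axis and vertical below 0.12 rad)) and (distance of tube2 from where it was at the start of the episode below 0.015 m or (horizontal distance between tube2 and bottle1_mouth below 0.006 m and z of tube2 in the frame of bottle1 between 0.09 and 0.099 m and angle between tube2's own z axis and vertical below 0.12 rad) or (horizontal distance between tube2 and bottle2_mouth below 0.006 m and z of tube2 in the frame of bottle2 between 0.09 and 0.099 m and angle between tube2's own z axis and vertical below 0.12 rad) or (horizontal distance between tube2 and bottle3_mouth below 0.006 m and z of tube2 in the frame of bottle3 between 0.09 and 0.099 m and angle between tube2's own z axis and vertical below 0.12 rad)) and (distance of tube3 from where it was at the start of the episode below 0.015 m or (horizontal distance between tube3 and bottle1_mouth below 0.006 m and z of tube3 in the frame of bottle1 between 0.09 and 0.099 m and angle between tube3's own z axis and vertical below 0.12 rad) or (horizontal distance between tube3 and bottle2_mouth below 0.006 m and z of tube3 in the frame of bottle2 between 0.09 and 0.099 m and angle between tube3's own z axis and vertical below 0.12 rad) or (horizontal distance between tube3 and bottle3_mouth below 0.006 m and z of tube3 in the frame of bottle3 between 0.09 and 0.099 m and angle between tube3's own z axis and vertical below 0.12 rad))); the robot touches nothing.
It fails at once if first round out of crisscross order: two neighbouring screws are beyond 0.5 rad while the other two are not ((value of joint each of screw1, screw2 above 0.5 rad and value of joint each of screw3, screw4 below 0.5 rad) or (value of joint each of screw2, screw3 above 0.5 rad and value of joint each of screw4, screw1 below 0.5 rad) or (value of joint each of screw3, screw4 above 0.5 rad and value of joint each of screw1, screw2 below 0.5 rad) or (value of joint each of screw4, screw1 above 0.5 rad and value of joint each of screw2, screw3 below 0.5 rad)).
It fails at once if second round out of crisscross order: two neighbouring screws are beyond 1.2 rad while the other two are not ((value of joint each of screw1, screw2 above 1.2 rad and value of joint each of screw3, screw4 below 1.2 rad) or (value of joint each of screw2, screw3 above 1.2 rad and value of joint each of screw4, screw1 below 1.2 rad) or (value of joint each of screw3, screw4 above 1.2 rad and value of joint each of screw1, screw2 below 1.2 rad) or (value of joint each of screw4, screw1 above 1.2 rad and value of joint each of screw2, screw3 below 1.2 rad)).
It fails at once if third round out of crisscross order: two neighbouring screws are beyond 2.1 rad while the other two are not ((value of joint each of screw1, screw2 above 2.1 rad and value of joint each of screw3, screw4 below 2.1 rad) or (value of joint each of screw2, screw3 above 2.1 rad and value of joint each of screw4, screw1 below 2.1 rad) or (value of joint each of screw3, screw4 above 2.1 rad and value of joint each of screw1, screw2 below 2.1 rad) or (value of joint each of screw4, screw1 above 2.1 rad and value of joint each of screw2, screw3 below 2.1 rad)).
It fails at once if a round begun before the last is finished: a screw beyond 1.25 rad while another is under 0.5, or beyond 2.05 while another is under 1.2 ((value of joint any of screw1, screw2, screw3, screw4 above 1.25 rad and value of joint any of screw1, screw2, screw3, screw4 below 0.5 rad) or (value of joint any of screw1, screw2, screw3, screw4 above 2.05 rad and value of joint any of screw1, screw2, screw3, screw4 below 1.2 rad)).
It fails at once if the tip box, the objective or the dish is moved more than 30 mm (distance of any of tip_box, objective, dish from where it was at the start of the episode above 0.03 m).
Of bottle1, bottle2, bottle3 only 1 to 3 are there at a start; the rules pass over those that are not, and their reading is None.
At some moment in a run one of bottle1, bottle2, bottle3 may be knocked a few centimetres aside while the robot is not near it.
It also fails if it takes over 210 s, if anything falls off the work surface, if the arm or the gripper's body presses on something with over 40 N, if the wrist force passes 120 N, or if a joint passes its speed limit or range.

## Working session

There is one attempt and no reset: what is moved stays moved. The work goes in short steps, Python scripts to look and compute and a tool call to move; the robot and the scene stay as the last step left them, time stands still between calls to the robot, and variables do not carry over. Pictures are saved under pics/ and viewed, at most 14 in all, crops included, and the job is handed in when it is done.

Besides the shell and the picture viewer there is one more tool, called after "Call:" by a JSON object that holds its "method" and its "body". apply_moves: Moves the arm, as the interface text tells. Its arguments: {"type":"object","properties":{"moves":{"type":"array","items":{"type":"array","items":{"type":"number"}}},"grip_force":{"type":"number"}},"required":["moves"]}

```bash
mkdir -p pics; ls
cat > h.py <<'E'
import numpy as np,cv2
from scipy.spatial.transform import Rotation as Ro
from workcell import robot
def cal(n):
    c=robot.get_calibration(n);K=np.array([[c['fx'],0,c['cx']],[0,c['fy'],c['cy']],[0,0,1.]])
    return K,np.array(c['distortion'],float),np.array(c['eye'],float),Ro.from_euler('xyz',c['attitude'],degrees=True).as_matrix()
def rays(n,uv):
    K,d,e,R=cal(n);p=cv2.undistortPoints(np.array(uv,float).reshape(-1,1,2),K,d).reshape(-1,2)
    return e,np.c_[p,np.ones(len(p))]@R.T
def atz(n,uv,z):
    e,r=rays(n,uv);return e+r*((z-e[2])/r[:,2])[:,None]
def cloud(n,D):
    h,w=D.shape;u,v=np.meshgrid(np.arange(w),np.arange(h));e,r=rays(n,np.c_[u.ravel(),v.ravel()])
    P=e+r*D.reshape(-1,1);P[D.ravel()==0]=np.nan;return P.reshape(h,w,3)
def proj(n,P):
    K,d,e,R=cal(n);return cv2.projectPoints((np.array(P,float)-e)@R,np.zeros(3),np.zeros(3),K,d)[0].reshape(-1,2)
E
python3 - <<'E'
from h import *
for n in ['top','scene']:
    print(robot.get_calibration(n))
    p,D=robot.camera(n);cv2.imwrite(f'pics/{n}0.png',p[...,::-1]);np.save(f'{n}0.npy',D);np.save(f'{n}0c.npy',p)
    for o in ['chamber','screw1_bar','rack','tube1','bottle1','bottle1_mouth','tip_box','objective','dish']:
        print(n,o,[(np.round(q['extent']).tolist(),round(q['confidence'],2)) for q in robot.find_in(n,o)][:5])
print(robot.get_state())
E
```

```text
pics
{'fx': 383.9361165130947, 'fy': 383.9361165130947, 'cx': 280.41445699361225, 'cy': 213.6143093604014, 'distortion': array([-0.03886192,  0.        ,  0.        ,  0.        ,  0.        ]), 'eye': array([531.51932421,   1.78119286, 915.09813289]), 'attitude': array([-173.5834329 ,   -0.61537662,  -90.90460992])}
top chamber [([310.0, 228.0, 24.0, 11.0], 0.51)]
top screw1_bar [([188.0, 219.0, 32.0, 26.0], 0.66), ([272.0, 209.0, 10.0, 25.0], 0.57)]
top rack [([401.0, 273.0, 88.0, 35.0], 0.8)]
top tube1 [([406.0, 273.0, 16.0, 15.0], 0.53), ([383.0, 277.0, 14.0, 12.0], 0.53)]
top bottle1 [([188.0, 219.0, 32.0, 25.0], 0.75)]
top bottle1_mouth []
top tip_box [([349.0, 154.0, 49.0, 41.0], 0.65), ([172.0, 173.0, 37.0, 32.0], 0.47), ([384.0, 279.0, 20.0, 12.0], 0.46)]
top objective [([276.0, 158.0, 15.0, 16.0], 0.76), ([351.0, 154.0, 51.0, 41.0], 0.18)]
top dish [([171.0, 176.0, 37.0, 36.0], 0.78)]
{'fx': 421.4209784967586, 'fy': 421.4209784967586, 'cx': 277.5738541311022, 'cy': 218.46531717287982, 'distortion': array([-0.09556479,  0.        ,  0.        ,  0.        ,  0.        ]), 'e
[... 709 characters left out ...]
, 29.0, 20.0], 0.94)]
{'t': 1.0, 'joint_pos': array([ 6.63553523e+01,  1.51197662e+01,  9.19038198e+01,  1.62582503e-03,
        7.29782977e+01, -2.11520509e+00]), 'joint_vel': array([-0.0122379 ,  0.01604025,  0.05664481, -0.02241301,  0.08806368,
        0.0144374 ]), 'tau': array([ 6.49005142e-05, -5.15066850e+01, -3.67741549e+01, -1.80055504e-04,
        7.90484683e-04,  2.05303439e-05]), 'tcp_pos': array([247.7071797 , 627.8842143 , 253.27354758]), 'tcp_rot': array([-1.79998175e+02, -1.62305227e-03,  1.58470081e+02]), 'force': array([-0.59612316, -0.15808866, -0.06505029]), 'moment': array([ 0.01289527,  0.011131  , -0.03140764]), 'finger_force': 0.0, 'gripper_width': 85.06237522563302}
```

View pics/top0.png

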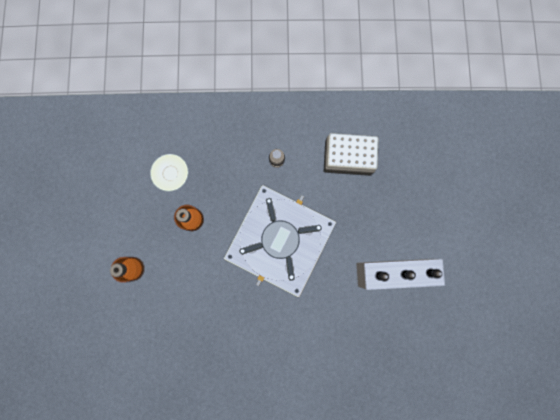

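View pics/scene0.png

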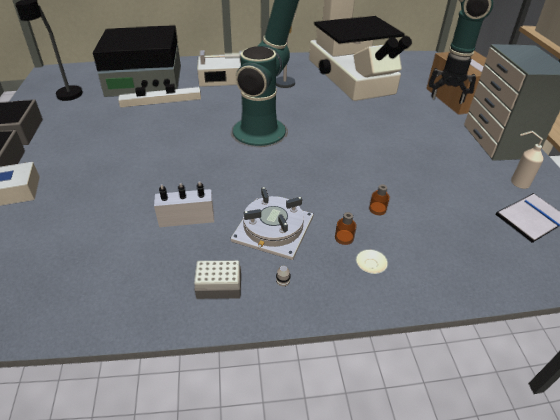

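The top view shows the chamber at (281,240), with bars at (270,210), (312,230), (252,248) and (291,268). The rack is at (404,274). There are two bottles, with mouths at (183,215) and (118,270). The dish, objective and tip box are on the far side. Next I measure these precisely.

```bash
cat > m.py <<'E'
from h import *
D=np.load('top0.npy');p=np.load('top0c.npy');P=cloud('top',D)
print('bench z',np.nanmedian(P[300:400,100:400,2]))
z=P[...,2]
def blobs(lo,hi,mn=15):
    m=((z>lo)&(z<hi)).astype(np.uint8);n,L,s,c=cv2.connectedComponentsWithStats(m)
    for i in range(1,n):
        if s[i,4]>=mn:
            Q=P[L==i];zz=np.nanmedian(Q[:,2]);(cx,cy),(w,h),a=cv2.minAreaRect(Q[:,:2].astype(np.float32))
            print(lo,s[i],np.round(c[i],1),'xyz',np.round([*Q[:,:2].mean(0),zz],1),'rect',np.round([cx,cy,w,h,a],1))
blobs(87,96,8);blobs(99,110);blobs(110,150,8);blobs(40,75);blobs(8,25)
c=p[170:310,210:350];cv2.imwrite('pics/ch.png',cv2.resize(c,None,fx=4.2,fy=4.2,interpolation=cv2.INTER_CUBIC)[...,::-1])
E
python3 m.py
```

```text
bench z 0.7731133689738954
87 [176 209  14  13  81] [182.7 214.8] xyz [624.2 201.8  94.5] rect [623.7 202.7  26.3  25.9  88.7]
87 [ 365  259   80   31 1556] [403. 274.] xyz [ 490.  -269.5   89.1] rect [ 489.9 -272.8   56.5  170.8    1.6]
87 [110 264  14  13 103] [116.6 270.2] xyz [507.8 341.6  94.2] rect [508.3 342.2  26.4  25.3  89.3]
99 [266 198  10  23 136] [270.5 208.9] xyz [632.9  12.5 104.4] rect [633.3  12.5  49.   12.6  12.1]
99 [298 225  24   8 139] [309.8 228.6] xyz [589.8 -70.1 104. ] rect [589.9 -70.   13.   49.6   6.1]
99 [239 242  24  12 142] [250.5 247.9] xyz [550.9  55.8 103.9] rect [550.7  56.2  12.7  49.3  17.5]
99 [286 257   9  24 143] [290.  268.2] xyz [507.4 -26.5 104.3] rect [506.9 -26.5  48.7  12.8   6.5]
99 [427 269   5   9  19] [428.7 272.6] xyz [ 492.6 -319.3  105.5] rect [ 492.  -319.9    5.9   16.9   86.1]
99 [401 270   5  10  16] [402.9 274.1] xyz [ 490.7 -264.2  104.1] rect [ 489.6 -265.3   19.1    7.2    1.6]
110 [429 269  14  10 108] [435.7 273.5] xyz [ 491.7 -324.1  130.6] rect [ 491.1 -326.3   19.7   18.7   16.5]
110 [378 271  11  11  92] [382.9 276.
[... 1235 characters left out ...]
5  34  35 210] [322.1 222.7] xyz [ 608.9 -106.3   23.9] rect [610.5 -88.3  87.9  49.8  61.8]
8 [193 209  11  22  35] [200. 221.] xyz [617.8 179.8  16.3] rect [619.8 182.6  15.3  50.8  77.7]
8 [224 224  35  53 302] [237.7 253.6] xyz [540.2  90.8  23.7] rect [539.9  92.3 125.9  63.6  17.3]
8 [320 240   5  11  25] [321.9 245.1] xyz [ 556.7 -104.5   23.5] rect [ 557.  -104.8    9.6   23.1   89.6]
8 [264 252  58  45 328] [295.2 280.4] xyz [476.9 -41.   23.6] rect [480.6 -49.2  71.8 145.8  23.7]
8 [133 257  11  24  63] [139.9 267.7] xyz [510.8 318.9  16.9] rect [509.8 322.   53.4  17.7   5.1]
8 [357 263   3  24  36] [358.1 273.9] xyz [ 488.7 -187.9   16.7] rect [ 487.6 -188.    52.9    1.1    1.9]
```

View pics/ch.png

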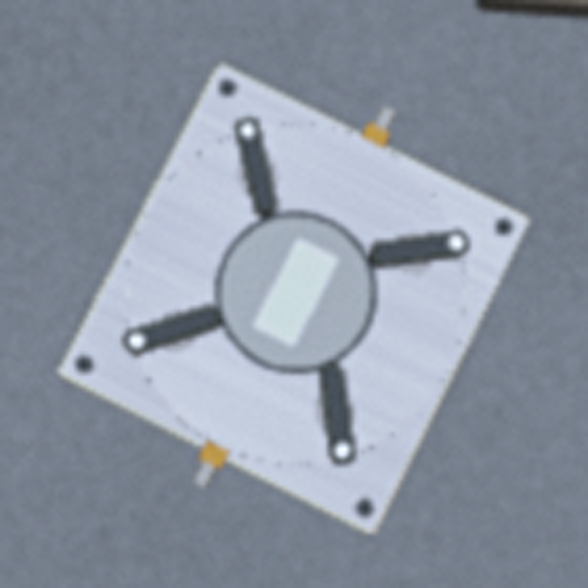

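The white dots point outward on all four bars. Comparing bar angles with the radial directions gives start turns of about A 0.09, B 0.19, C 0.0 and D 0.18 rad. The planner comes next.

```bash
cat > plan.py <<'E'
from h import *
# waypoint: x,y,z,yaw,hand,nrows (None = keep)
def plan(wps,start=None):
    s=robot.get_state();p=np.array(s['tcp_pos'],float);yaw=s['tcp_rot'][2];h=None
    print('now',s['t'],p.round(1),np.round(s['tcp_rot'],1),s['gripper_width'].__round__(1),np.round(s['force'],1))
    rows=[]
    for x,y,z,w,hand,n in wps:
        t=np.array([p[i] if v is None else v for i,v in enumerate((x,y,z))],float)
        tw=yaw if w is None else w
        while tw-yaw>250:tw-=360
        while tw-yaw<-250:tw+=360
        p0=p.copy();y0=yaw
        for k in range(1,n+1):
            g=p0+(t-p0)*k/n;d=g-p;c,sn=np.cos(np.radians(yaw)),np.sin(np.radians(yaw))
            l=np.round([c*d[0]+sn*d[1],sn*d[0]-c*d[1],-d[2]]);a=round(np.radians(yaw-(y0+(tw-y0)*k/n))/.005)*.005
            assert abs(l).max()<=41.7 and abs(a)<=.125001,(l,a)
            p=p+np.array([c*l[0]+sn*l[1],sn*l[0]-c*l[1],-l[2]]);yaw-=np.degrees(a)
            rows.append([*(l/1000).round(3).tolist(),round(a,3),hand])
    for i in range(0,len(rows),12):print('[',','.join(str(r).replace('0.0,','0,').replace(' ','') for r in rows[i:i+12]),']')
    print('end',p.round(1),round(yaw,1))
S=dict(A=(633,12.5),B=(590,-70),C=(550.8,56),D=(507.2,-26.5))
B0=dict(A=17.1,D=17.1,B=107.1,C=107.1) # bar yaw (mod 180) at q=0
E
python3 - <<'E'
from plan import *
x,y=S['A']
plan([(x,y,200,192,.04,30),(x,y,103,192,.04,6)])
E
```

```text
now 1.0 [247.7 627.9 253.3] [-180.    -0.   158.5] 85.1 [-0.6 -0.2 -0.1]
[ [-0.019,-0.014,0.002,-0.02,0.04],[-0.02,-0.015,0.002,-0.02,0.04],[-0.019,-0.015,0.001,-0.02,0.04],[-0.018,-0.016,0.002,-0.02,0.04],[-0.018,-0.016,0.002,-0.02,0.04],[-0.018,-0.016,0.002,-0.015,0.04],[-0.018,-0.016,0.001,-0.02,0.04],[-0.017,-0.017,0.002,-0.02,0.04],[-0.017,-0.017,0.002,-0.02,0.04],[-0.017,-0.018,0.002,-0.02,0.04],[-0.016,-0.018,0.002,-0.02,0.04],[-0.016,-0.018,0.001,-0.02,0.04] ]
[ [-0.016,-0.019,0.002,-0.02,0.04],[-0.015,-0.018,0.002,-0.02,0.04],[-0.015,-0.02,0.002,-0.02,0.04],[-0.014,-0.019,0.001,-0.015,0.04],[-0.015,-0.02,0.002,-0.02,0.04],[-0.013,-0.019,0.002,-0.02,0.04],[-0.014,-0.021,0.002,-0.02,0.04],[-0.013,-0.02,0.002,-0.02,0.04],[-0.012,-0.021,0.001,-0.02,0.04],[-0.012,-0.021,0.002,-0.02,0.04],[-0.012,-0.021,0.002,-0.02,0.04],[-0.011,-0.021,0.002,-0.02,0.04] ]
[ [-0.011,-0.022,0.001,-0.02,0.04],[-0.011,-0.022,0.002,-0.015,0.04],[-0.01,-0.022,0.002,-0.02,0.04],[-0.009,-0.022,0.002,-0.02,0.04],[-0.01,-0.022,0.001,-0.02,0.04],[-0.008,-0.023,0.002,-0.02,0.04],[-0,0,0.016,0,0.04],[-0,0,0.016,0,0.04],[-0,0,0.017,0,0.04],[-0,0,0.016,0,0.04],[-0,0,0.016,0,0.04],[-0,0,0.016,0,0.04] ]
end [632.6  12.4 103.3] 192.0
```

Call:
{"method": "apply_moves", "body": {"moves": [[-0.019,-0.014,0.002,-0.02,0.04],[-0.02,-0.015,0.002,-0.02,0.04],[-0.019,-0.015,0.001,-0.02,0.04],[-0.018,-0.016,0.002,-0.02,0.04],[-0.018,-0.016,0.002,-0.02,0.04],[-0.018,-0.016,0.002,-0.015,0.04],[-0.018,-0.016,0.001,-0.02,0.04],[-0.017,-0.017,0.002,-0.02,0.04],[-0.017,-0.017,0.002,-0.02,0.04],[-0.017,-0.018,0.002,-0.02,0.04],[-0.016,-0.018,0.002,-0.02,0.04],[-0.016,-0.018,0.001,-0.02,0.04]], "grip_force": 60}}

```text
t: 2.0
tcp_pos: [401.9, 380.8, 232.2]
tcp_rot: [180.0, 0.0, 172.0]
force: [0.5, -0.4, 0.1]
gripper_width: 40.1
finger_force: 0.0
```

Call:
{"method": "apply_moves", "body": {"moves": [[-0.016,-0.019,0.002,-0.02,0.04],[-0.015,-0.018,0.002,-0.02,0.04],[-0.015,-0.02,0.002,-0.02,0.04],[-0.014,-0.019,0.001,-0.015,0.04],[-0.015,-0.02,0.002,-0.02,0.04],[-0.013,-0.019,0.002,-0.02,0.04],[-0.014,-0.021,0.002,-0.02,0.04],[-0.013,-0.02,0.002,-0.02,0.04],[-0.012,-0.021,0.001,-0.02,0.04],[-0.012,-0.021,0.002,-0.02,0.04],[-0.012,-0.021,0.002,-0.02,0.04],[-0.011,-0.021,0.002,-0.02,0.04]]}}

```text
t: 3.0
tcp_pos: [556.1, 134.7, 210.4]
tcp_rot: [180.0, 0.0, -174.6]
force: [0.2, 0.9, 0.1]
gripper_width: 40.3
finger_force: 0.0
```

Call:
{"method": "apply_moves", "body": {"moves": [[-0.011,-0.022,0.001,-0.02,0.04],[-0.011,-0.022,0.002,-0.015,0.04],[-0.01,-0.022,0.002,-0.02,0.04],[-0.009,-0.022,0.002,-0.02,0.04],[-0.01,-0.022,0.001,-0.02,0.04],[-0.008,-0.023,0.002,-0.02,0.04],[0,0,0.016,0,0.04],[0,0,0.016,0,0.04],[0,0,0.017,0,0.04],[0,0,0.016,0,0.04],[0,0,0,0,0.04]]}}

```text
t: 3.92
tcp_pos: [629.9, 12.2, 131.3]
tcp_rot: [179.9, -0.4, -168.0]
force: [-0.8, -0.4, -0.9]
gripper_width: 39.8
finger_force: 0.0
```

Call:
{"method": "apply_moves", "body": {"moves": [[0,0,0.014,0,0.04],[0,0,0.014,0,0.04],[0,0,0.003,0,0.04],[0,0,0,0,0.04]]}}

```text
t: 4.25
tcp_pos: [631.4, 12.5, 102.6]
tcp_rot: [180.0, -0.2, -168.0]
force: [0.4, -0.4, 0.2]
gripper_width: 39.5
finger_force: 0.0
```

Call:
{"method": "apply_moves", "body": {"moves": [[0,0,0,0,0],[0,0,0,0,0],[0,0,0,0,0],[0,0,0,0,0],[0,0,0,0,0]]}}

```text
t: 4.67
tcp_pos: [633.2, 13.0, 105.4]
tcp_rot: [180.0, 0.1, -168.0]
force: [-0.3, 3.5, 4.9]
gripper_width: 11.6
finger_force: 61.3
```

Call:
{"method": "apply_moves", "body": {"moves": [[0,0,0,0.11,0],[0,0,0,0.125,0],[0,0,0,0.125,0],[0,0,0,0.125,0],[0,0,0,0.125,0],[0,0,0,0.125,0],[0,0,0,0.03,0],[0,0,0,0,0],[0,0,0,0,0]]}}

```text
t: 5.42
tcp_pos: [633.1, 12.9, 105.3]
tcp_rot: [179.9, 0.0, 148.2]
force: [-1.0, 4.9, 4.5]
gripper_width: 11.3
finger_force: 61.5
```

Call:
{"method": "apply_moves", "body": {"moves": [[0,0,0,0,0.04],[0,0,0,0,0.04],[0,0,0,0,0.04],[0,0,-0.02,0,0.04],[0,0,-0.02,0,0.04],[0,0,0,0,0.04]]}}

```text
t: 5.92
tcp_pos: [635.4, 11.8, 148.3]
tcp_rot: [179.8, 0.3, 148.2]
force: [0.9, 0.2, 0.8]
gripper_width: 39.9
finger_force: 0.0
```

```bash
cat >> plan.py <<'E'
def meas(tag=None):
    p,D=robot.camera('top');P=cloud('top',D);z=P[...,2]
    if tag:cv2.imwrite(f'pics/{tag}.png',cv2.resize(p[170:310,210:350],None,fx=4,fy=4,interpolation=cv2.INTER_CUBIC)[...,::-1])
    for k,(x,y) in S.items():
        Q=P[(z>99)&(z<109)&(np.hypot(P[...,0]-x,P[...,1]-y)<30)]
        if len(Q)<40:print(k,len(Q));continue
        c=Q[:,:2].mean(0);u,s,v=np.linalg.svd(Q[:,:2]-c,full_matrices=False);a=np.degrees(np.arctan2(v[0,1],v[0,0]))
        print(k,len(Q),c.round(1),'ratio',round(s[0]/s[1],1),'q',round(np.radians((B0[k]-a)%180),2))
def turn(k,q,z=140,n=6):
    x,y=S[k];w=B0[k]-np.degrees(q)
    while w<-40:w+=180
    plan([(x,y,z,w,.04,n),(x,y,103,w,.04,2)])
E
python3 - <<'E'
from plan import *
meas();turn('D',.18,n=6)
E
```

```text
A 9
B 29
C 144 [550.9  55.6] ratio 3.8 q 0.01
D 143 [507.1 -26.6] ratio 3.8 q 0.17
now 5.9667 [634.7  11.8 146.7] [179.9   0.3 148.2] 39.8 [-0.5  0.6 -0.1]Traceback (most recent call last):
  File "<stdin>", line 2, in <module>
  File "plan.py", line 34, in turn
    plan([(x,y,z,w,.04,n),(x,y,103,w,.04,2)])
    ~~~~^^^^^^^^^^^^^^^^^^^^^^^^^^^^^^^^^^^^^
  File "plan.py", line 16, in plan
    assert abs(l).max()<=41.7 and abs(a)<=.125001,(l,a)
           ^^^^^^^^^^^^^^^^^^^^^^^^^^^^^^^^^^^^^^
AssertionError: (array([ 15., -17.,   1.]), 0.41000000000000003)
```

```bash
cat > upd.py <<'E'
s=open('plan.py').read()
s=s.replace("s=robot.get_state();p=np.array(s['tcp_pos'],float);yaw=s['tcp_rot'][2];h=None","s=robot.get_state();p=np.array((start or json.load(open('cmd.json')))[:3],float);yaw=(start or json.load(open('cmd.json')))[3];h=None")
s=s.replace("from h import *","from h import *\nimport json",1)
s=s.replace("    print('end',p.round(1),round(yaw,1))","    print('end',p.round(1),round(yaw,1));json.dump([*p.tolist(),yaw],open('cmd.json','w'))")
i=s.index('def turn');s=s[:i]+'''
def turn(k,q,q1,z=142,n=6):
    x,y=S[k];w=B0[k]-np.degrees(q);y0=json.load(open('cmd.json'))[3];dw=np.degrees(q1-q)
    w=min([w+180*i for i in range(-2,4) if w+180*i-dw>-48 and w+180*i<228],key=lambda a:abs(a-y0))
    n=max(n,int(np.ceil(np.radians(abs(w-y0))/.12)))
    m=int(np.ceil((q1-q)/.12))
    plan([(x,y,z,w,.04,n),(x,y,104,w,.04,2),(x,y,104,w,.04,1),(x,y,104,w,0,4),(x,y,104,w-dw,0,m),(x,y,104,w-dw,0,1),(x,y,104,w-dw,.04,3),(x,y,z,w-dw,.04,2)])
'''
s=s.replace("while tw-yaw>250:tw-=360","pass").replace("while tw-yaw<-250:tw+=360","pass")
open('plan.py','w').write(s)
E
python3 upd.py
python3 - <<'E'
from plan import *
json.dump([632.6,12.4,144.3,148.2],open('cmd.json','w'))
turn('D',.175,.85)
E
```

```text
now 5.9667 [632.6  12.4 144.3] [179.9   0.3 148.2] 39.8 [-0.5  0.6 -0.1]
[ [0.014,-0.017,0,-0.115,0.04],[0.016,-0.014,0.001,-0.11,0.04],[0.018,-0.013,0,-0.115,0.04],[0.019,-0.011,0.001,-0.11,0.04],[0.02,-0.009,-0,-0.115,0.04],[0.021,-0.006,0,-0.115,0.04],[0,0,0.019,0,0.04],[0,0,0.019,0,0.04],[0,0,0,0,0.04],[0,0,0,0,0],[0,0,0,0,0],[0,0,0,0,0] ]
[ [0,0,0,0,0],[0,0,0,0.115,0],[0,0,0,0.11,0],[0,0,0,0.115,0],[0,0,0,0.11,0],[0,0,0,0.115,0],[0,0,0,0.11,0],[0,0,0,0,0],[0,0,0,0,0.04],[0,0,0,0,0.04],[0,0,0,0,0.04],[0,0,-0.019,0,0.04] ]
[ [0,0,-0.019,0,0.04] ]
end [507.4 -26.7 142.3] 148.5
```

Call:
{"method": "apply_moves", "body": {"moves": [[0.014,-0.017,0,-0.115,0.04],[0.016,-0.014,0.001,-0.11,0.04],[0.018,-0.013,0,-0.115,0.04],[0.019,-0.011,0.001,-0.11,0.04],[0.02,-0.009,0,-0.115,0.04],[0.021,-0.006,0,-0.115,0.04],[0,0,0.019,0,0.04],[0,0,0.019,0,0.04],[0,0,0,0,0.04],[0,0,0,0,0],[0,0,0,0,0],[0,0,0,0,0]]}}

```text
t: 6.97
tcp_pos: [507.6, -26.0, 104.8]
tcp_rot: [179.9, -0.0, -172.9]
force: [-0.4, 3.7, -2.1]
gripper_width: 11.6
finger_force: 60.6
```

Call:
{"method": "apply_moves", "body": {"moves": [[0,0,0,0,0],[0,0,0,0.115,0],[0,0,0,0.11,0],[0,0,0,0.115,0],[0,0,0,0.11,0],[0,0,0,0.115,0],[0,0,0,0.11,0],[0,0,0,0,0],[0,0,0,0,0.04],[0,0,0,0,0.04],[0,0,0,0,0.04],[0,0,-0.038,0,0.04]]}}

```text
t: 7.97
tcp_pos: [502.0, -26.4, 135.8]
tcp_rot: [-179.6, -0.7, 148.5]
force: [-1.2, 0.3, 0.0]
gripper_width: 39.8
finger_force: 0.0
```

```bash
sed -i 's/(x,y,z,w-dw,.04,2)\])/(x,y,z,w-dw,.04,1)])/' plan.py
python3 - <<'E'
from plan import *
meas()
turn('B',.19,.85)
turn('C',.0,.85)
E
```

```text
A 139 [632.9  12.5] ratio 3.7 q 0.85
B 139 [589.9 -70.1] ratio 3.8 q 0.18
C 72 [548.2  67.1] ratio 2.4 q 3.02
D 0
now 8.0167 [507.4 -26.7 142.3] [179.9   0.2 148.5] 40.0 [ 2.9 -0.3  4.8]
[ [-0.012,0.001,0,0.115,0.04],[-0.011,0.002,0,0.115,0.04],[-0.011,0.003,0,0.11,0.04],[-0.011,0.005,0,0.115,0.04],[-0.01,0.006,0,0.115,0.04],[-0.009,0.007,0,0.115,0.04],[-0.009,0.008,0,0.115,0.04],[-0.008,0.009,0,0.11,0.04],[0,-0,0.019,0,0.04],[0,-0,0.019,0,0.04],[0,-0,0,0,0.04],[0,-0,0,0,0] ]
[ [0,-0,0,0,0],[0,-0,0,0,0],[0,-0,0,0,0],[0,-0,0,0.11,0],[0,-0,0,0.11,0],[0,-0,0,0.11,0],[0,-0,0,0.11,0],[0,-0,0,0.11,0],[0,-0.001,0,0.11,0],[0,0,0,0,0],[0,0,0,0,0.04],[0,0,0,0,0.04] ]
[ [0,0,0,0,0.04],[0,0,-0.038,0,0.04] ]
end [589.6 -69.9 142.3] 58.5
now 8.0167 [589.6 -69.9 142.3] [179.9   0.2 148.5] 40.0 [ 2.9 -0.3  4.8]
[ [0.011,-0.012,0,-0.105,0.04],[0.012,-0.011,0,-0.105,0.04],[0.013,-0.01,0,-0.11,0.04],[0.015,-0.009,0,-0.105,0.04],[0.015,-0.006,0,-0.105,0.04],[0.015,-0.006,0,-0.105,0.04],[0.016,-0.003,0,-0.105,0.04],[0.017,-0.002,0,-0.11,0.04],[-0,0,0.019,0,0.04],[-0,0,0.019,0,0.04],[-0,0,0,0,0.04],[-0,0,0,0,0] ]
[ [-0,0,0,0,0],[-0,0,0,0,0],[-0,0,0,0,0],[-0,0,0,0.105,0],[-0,0,0,0.11,0],[-0,0,0,0.105,0],[-0,0,0,0.105,0],[-0,0,0,0.11,0],[-0,0,0,0.105,0],[-0,0,0,0.105,0],[-0,0,0,0.105,0],[-0,0,0,0,0] ]
[ [-0,0,0,0,0.04],[-0,0,0,0,0.04],[-0,0,0,0,0.04],[-0,0,-0.038,0,0.04] ]
end [550.5  56.3 142.3] 58.5
```

Call:
{"method": "apply_moves", "body": {"moves": [[-0.012,0.001,0,0.115,0.04],[-0.011,0.002,0,0.115,0.04],[-0.011,0.003,0,0.11,0.04],[-0.011,0.005,0,0.115,0.04],[-0.01,0.006,0,0.115,0.04],[-0.009,0.007,0,0.115,0.04],[-0.009,0.008,0,0.115,0.04],[-0.008,0.009,0,0.11,0.04],[0,0,0.019,0,0.04],[0,0,0.019,0,0.04],[0,0,0,0,0.04],[0,0,0,0,0]]}}

```text
t: 9.02
tcp_pos: [589.5, -70.4, 103.4]
tcp_rot: [-179.9, -0.0, 96.3]
force: [0.8, 0.5, 0.8]
gripper_width: 29.5
finger_force: 0.0
```

Call:
{"method": "apply_moves", "body": {"moves": [[0,0,0,0,0],[0,0,0,0,0],[0,0,0,0,0],[0,0,0,0.11,0],[0,0,0,0.11,0],[0,0,0,0.11,0],[0,0,0,0.11,0],[0,0,0,0.11,0],[0,-0.001,0,0.11,0],[0,0,0,0,0],[0,0,0,0,0.04],[0,0,0,0,0.04]]}}

```text
t: 10.02
tcp_pos: [590.7, -69.9, 105.5]
tcp_rot: [179.8, -0.1, 58.6]
force: [0.4, -0.1, -0.6]
gripper_width: 35.1
finger_force: 0.0
```

Call:
{"method": "apply_moves", "body": {"moves": [[0,0,0,0,0.04],[0,0,-0.038,0,0.04],[0.011,-0.012,0,-0.105,0.04],[0.012,-0.011,0,-0.105,0.04],[0.013,-0.01,0,-0.11,0.04],[0.015,-0.009,0,-0.105,0.04],[0.015,-0.006,0,-0.105,0.04],[0.015,-0.006,0,-0.105,0.04],[0.016,-0.003,0,-0.105,0.04],[0.017,-0.002,0,-0.11,0.04],[0,0,0.019,0,0.04],[0,0,0.019,0,0.04]]}}

```text
t: 11.02
tcp_pos: [552.7, 57.7, 106.2]
tcp_rot: [179.7, 0.1, 107.4]
force: [0.7, -0.4, -0.7]
gripper_width: 39.9
finger_force: 0.0
```

Call:
{"method": "apply_moves", "body": {"moves": [[0,0,0,0,0.04],[0,0,0,0,0],[0,0,0,0,0],[0,0,0,0,0],[0,0,0,0,0],[0,0,0,0.105,0],[0,0,0,0.11,0],[0,0,0,0.105,0],[0,0,0,0.105,0],[0,0,0,0.11,0],[0,0,0,0.105,0],[0,0,0,0.105,0]]}}

```text
t: 12.02
tcp_pos: [550.2, 56.0, 105.5]
tcp_rot: [-180.0, 0.0, 64.2]
force: [-6.8, -0.8, 4.8]
gripper_width: 11.7
finger_force: 60.4
```

Call:
{"method": "apply_moves", "body": {"moves": [[0,0,0,0.105,0],[0,0,0,0,0],[0,0,0,0,0.04],[0,0,0,0,0.04],[0,0,0,0,0.04],[0,0,-0.038,0,0.04]]}}

```text
t: 12.52
tcp_pos: [545.2, 55.9, 135.4]
tcp_rot: [-179.4, 0.4, 58.5]
force: [-1.5, 0.4, -0.4]
gripper_width: 40.1
finger_force: 0.0
```

Run:
```python
from plan import *
meas()
turn('A',.85,1.6)
turn('D',.85,1.6)
turn('B',.85,1.6)
turn('C',.85,1.6)
```

```text
A 20
B 144 [589.8 -69.7] ratio 3.7 q 0.85
C 0
D 123 [509.6 -28.3] ratio 3.6 q 0.8
now 12.5667 [550.5  56.3 142.3] [ 1.798e+02 -1.000e-01  5.850e+01] 40.0 [2.3 0.5 4.4]
[ [0,0.007,0,-0.11,0.04],[0,0.006,0,-0.115,0.04],[-0.001,0.007,0,-0.11,0.04],[-0.002,0.006,0,-0.115,0.04],[-0.002,0.007,0,-0.11,0.04],[-0.004,0.005,0,-0.11,0.04],[-0.003,0.006,0,-0.115,0.04],[-0.005,0.005,0,-0.11,0.04],[-0.005,0.004,0,-0.115,0.04],[-0.005,0.004,0,-0.11,0.04],[-0.006,0.004,0,-0.11,0.04],[-0.006,0.002,0,-0.115,0.04] ]
[ [-0.007,0.002,0,-0.11,0.04],[-0.006,0.001,0,-0.115,0.04],[-0,0,0.019,0,0.04],[-0,0,0.019,0,0.04],[-0,0,0,0,0.04],[-0,0,0,0,0],[-0,0,0,0,0],[-0,0,0,0,0],[-0,0,0,0,0],[-0,0,0,0.105,0],[-0,0,0,0.11,0],[-0,0,0,0.105,0] ]
[ [-0,0,0,0.11,0],[-0,0,0,0.105,0],[0,0,0,0.11,0],[0,0,0,0.105,0],[0,0,0,0,0],[0,0,0,0,0.04],[0,0,0,0,0.04],[0,0,0,0,0.04],[0,0,-0.038,0,0.04] ]
end [632.7  12.3 142.3] 105.5
now 12.5667 [632.7  12.3 142.3] [ 1.798e+02 -1.000e-01  5.850e+01] 40.0 [2.3 0.5 4.4]
[ [-0.001,-0.019,0,-0.105,0.04],[0.002,-0.018,0,-0.11,0.04],[0.003,-0.019,0,-0.105,0.04],[0.006,-0.018,0,-0.11,0.04],
[... 971 characters left out ...]
,-0,0,0,0.04] ]
[ [0,-0,0,0,0.04],[0,-0,-0.038,0,0.04] ]
end [590.  -70.4 142.3] 15.6
now 12.5667 [590.  -70.4 142.3] [ 1.798e+02 -1.000e-01  5.850e+01] 40.0 [2.3 0.5 4.4]
[ [-0.001,-0.019,0,-0.105,0.04],[0.002,-0.019,0,-0.11,0.04],[0.003,-0.018,0,-0.105,0.04],[0.006,-0.018,0,-0.105,0.04],[0.007,-0.018,0,-0.11,0.04],[0.009,-0.016,0,-0.105,0.04],[0.011,-0.016,0,-0.11,0.04],[0,0,0.019,0,0.04],[0,0,0.019,0,0.04],[0,0,0,0,0.04],[0,0,0,0,0],[0,0,0,0,0] ]
[ [0,0,0,0,0],[0,0,0,0,0],[0,0,0,0.105,0],[0,0,0,0.11,0],[0,0,0,0.105,0],[0,0,0,0.11,0],[0,0,0,0.105,0],[0,0,0,0.11,0],[0,0,0,0.105,0],[0,0,0,0,0],[0,0,0,0,0.04],[0,0,0,0,0.04] ]
[ [0,0,0,0,0.04],[0,0,-0.038,0,0.04] ]
end [550.6  56.  142.3] 15.6
```

Call:
{"method": "apply_moves", "body": {"moves": [[0,0.007,0,-0.11,0.04],[0,0.006,0,-0.115,0.04],[-0.001,0.007,0,-0.11,0.04],[-0.002,0.006,0,-0.115,0.04],[-0.002,0.007,0,-0.11,0.04],[-0.004,0.005,0,-0.11,0.04],[-0.003,0.006,0,-0.115,0.04],[-0.005,0.005,0,-0.11,0.04],[-0.005,0.004,0,-0.115,0.04],[-0.005,0.004,0,-0.11,0.04],[-0.006,0.004,0,-0.11,0.04],[-0.006,0.002,0,-0.115,0.04]]}}

```text
t: 13.57
tcp_pos: [622.2, 18.6, 142.8]
tcp_rot: [179.9, 0.1, 135.9]
force: [-0.4, -0.3, 0.3]
gripper_width: 39.9
finger_force: 0.0
```

Call:
{"method": "apply_moves", "body": {"moves": [[-0.007,0.002,0,-0.11,0.04],[-0.006,0.001,0,-0.115,0.04],[0,0,0.019,0,0.04],[0,0,0.019,0,0.04],[0,0,0,0,0.04],[0,0,0,0,0],[0,0,0,0,0],[0,0,0,0,0],[0,0,0,0,0],[0,0,0,0.105,0],[0,0,0,0.11,0],[0,0,0,0.105,0]]}}

```text
t: 14.57
tcp_pos: [633.6, 12.3, 105.6]
tcp_rot: [179.9, 0.1, 129.8]
force: [-0.1, 1.2, 0.2]
gripper_width: 11.6
finger_force: 62.2
```

Call:
{"method": "apply_moves", "body": {"moves": [[0,0,0,0.11,0],[0,0,0,0.105,0],[0,0,0,0.11,0],[0,0,0,0.105,0],[0,0,0,0,0],[0,0,0,0,0.04],[0,0,0,0,0.04],[0,0,0,0,0.04],[0,0,-0.038,0,0.04]]}}

```text
t: 15.32
tcp_pos: [626.8, 12.4, 134.2]
tcp_rot: [-179.2, -0.3, 105.5]
force: [-1.2, -0.5, -2.1]
gripper_width: 40.3
finger_force: 0.0
```

Call:
{"method": "apply_moves", "body": {"moves": [[-0.001,-0.019,0,-0.105,0.04],[0.002,-0.018,0,-0.11,0.04],[0.003,-0.019,0,-0.105,0.04],[0.006,-0.018,0,-0.11,0.04],[0.007,-0.017,0,-0.105,0.04],[0.009,-0.017,0,-0.105,0.04],[0.011,-0.015,0,-0.11,0.04],[0,0,0.019,0,0.04],[0,0,0.019,0,0.04],[0,0,0,0,0.04],[0,0,0,0,0],[0,0,0,0,0]]}}

```text
t: 16.32
tcp_pos: [507.7, -26.4, 105.0]
tcp_rot: [180.0, 0.0, 148.5]
force: [0.8, -0.2, 0.5]
gripper_width: 16.9
finger_force: 0.0
```

Call:
{"method": "apply_moves", "body": {"moves": [[0,0,0,0,0],[0,0,0,0,0],[0,0,0,0.105,0],[0,0,0,0.11,0],[0,0,0,0.105,0],[0,0,0,0.11,0],[0,0,0,0.105,0],[0,0,0,0.11,0],[0,0,0,0.105,0],[0,0,0,0,0],[0,0,0,0,0.04],[0,0,0,0,0.04]]}}

```text
t: 17.32
tcp_pos: [507.8, -26.2, 104.8]
tcp_rot: [179.9, 0.0, 105.6]
force: [0.4, 0.7, -0.0]
gripper_width: 34.9
finger_force: 0.0
```

Call:
{"method": "apply_moves", "body": {"moves": [[0,0,0,0,0.04],[0,0,-0.038,0,0.04]]}}

```text
t: 17.48
tcp_pos: [501.4, -25.6, 135.5]
tcp_rot: [-179.3, -0.3, 105.5]
force: [-1.3, 0.6, -1.0]
gripper_width: 39.8
finger_force: 0.0
```

Run:
```python
from plan import *
meas()
```

```text
A 138 [633.1  12.2] ratio 3.7 q 1.61
B 142 [589.8 -69.7] ratio 3.8 q 0.84
C 69 [557.2  65.9] ratio 2.0 q 0.82
D 0
```

Call:
{"method": "apply_moves", "body": {"moves": [[-0.009,0.01,0,0.115,0.04],[-0.008,0.011,0,0.12,0.04],[-0.007,0.011,0,0.115,0.04],[-0.005,0.012,0,0.12,0.04],[-0.004,0.013,0,0.115,0.04],[-0.002,0.013,0,0.12,0.04],[-0.001,0.014,0,0.115,0.04],[0,0,0.019,0,0.04],[0,0,0.019,0,0.04],[0,0,0,0,0.04],[0,0,0,0,0],[0,0,0,0,0]]}}

```text
t: 18.53
tcp_pos: [590.4, -70.3, 104.9]
tcp_rot: [180.0, -0.0, 58.5]
force: [0.4, -0.0, -0.5]
gripper_width: 16.7
finger_force: 0.0
```

Call:
{"method": "apply_moves", "body": {"moves": [[0,0,0,0,0],[0,0,0,0,0],[0,0,0,0.105,0],[0,0,0,0.11,0],[0,0,0,0.105,0],[0,0,0,0.11,0],[0,0,0,0.105,0],[0,0,0,0.11,0],[0,0,0,0.105,0],[0,0,0,0,0],[0,0,0,0,0.04],[0,0,0,0,0.04]]}}

```text
t: 19.53
tcp_pos: [591.1, -70.6, 105.5]
tcp_rot: [179.9, -0.2, 15.6]
force: [0.0, 0.0, 1.0]
gripper_width: 35.2
finger_force: 0.0
```

Call:
{"method": "apply_moves", "body": {"moves": [[0,0,0,0,0.04],[0,0,-0.038,0,0.04],[-0.001,-0.019,0,-0.105,0.04],[0.002,-0.019,0,-0.11,0.04],[0.003,-0.018,0,-0.105,0.04],[0.006,-0.018,0,-0.105,0.04],[0.007,-0.018,0,-0.11,0.04],[0.009,-0.016,0,-0.105,0.04],[0.011,-0.016,0,-0.11,0.04],[0,0,0.019,0,0.04],[0,0,0.019,0,0.04],[0,0,0,0,0.04]]}}

```text
t: 20.53
tcp_pos: [548.4, 56.2, 101.4]
tcp_rot: [-179.8, 0.2, 58.5]
force: [-1.1, -0.8, -0.7]
gripper_width: 39.8
finger_force: 0.0
```

Call:
{"method": "apply_moves", "body": {"moves": [[0,0,0,0,0],[0,0,0,0,0],[0,0,0,0,0],[0,0,0,0,0],[0,0,0,0.105,0],[0,0,0,0.11,0],[0,0,0,0.105,0],[0,0,0,0.11,0],[0,0,0,0.105,0],[0,0,0,0.11,0],[0,0,0,0.105,0],[0,0,0,0,0]]}}

```text
t: 21.53
tcp_pos: [550.3, 56.5, 105.5]
tcp_rot: [-179.9, 0.0, 15.2]
force: [-4.5, 2.6, 2.4]
gripper_width: 11.6
finger_force: 60.1
```

Call:
{"method": "apply_moves", "body": {"moves": [[0,0,0,0,0.04],[0,0,0,0,0.04],[0,0,0,0,0.04],[0,0,-0.038,0,0.04]]}}

```text
t: 21.87
tcp_pos: [545.4, 55.4, 135.7]
tcp_rot: [-179.9, 0.7, 15.5]
force: [-1.3, -0.7, -1.4]
gripper_width: 40.2
finger_force: 0.0
```

Run:
```python
from plan import *
meas()
turn('A',1.6,2.42)
turn('D',1.6,2.42)
turn('B',1.6,2.42)
turn('C',1.6,2.42)
```

```text
A 24
B 138 [589.4 -69.8] ratio 3.8 q 1.6
C 0
D 104 [509.3 -32.8] ratio 2.7 q 1.6
now 21.9167 [550.6  56.  142.3] [179.9  -0.2  15.5] 39.9 [ 2.7 -0.1  5.3]
[ [0.005,0.005,0,-0.11,0.04],[0.004,0.005,0,-0.115,0.04],[0.004,0.005,0,-0.11,0.04],[0.003,0.006,0,-0.115,0.04],[0.002,0.006,0,-0.11,0.04],[0.002,0.007,0,-0.11,0.04],[0.001,0.006,0,-0.115,0.04],[0,0.007,0,-0.11,0.04],[-0,0.007,0,-0.115,0.04],[-0.002,0.006,0,-0.11,0.04],[-0.002,0.007,0,-0.11,0.04],[-0.002,0.006,0,-0.115,0.04] ]
[ [-0.004,0.005,0,-0.11,0.04],[-0.004,0.006,0,-0.115,0.04],[0,-0,0.019,0,0.04],[0,-0,0.019,0,0.04],[0,-0,0,0,0.04],[0,-0,0,0,0],[0,-0,0,0,0],[0,-0,0,0,0],[0,-0,0,0,0],[0,-0,0,0.115,0],[0,-0,0,0.12,0],[0,-0,0,0.115,0] ]
[ [0,-0,0,0.12,0],[0,-0,0,0.115,0],[0,-0,0,0.12,0],[0,-0,0,0.115,0],[0,-0,0,0,0],[0,-0,0,0,0.04],[0,-0,0,0,0.04],[0,-0,0,0,0.04],[0,-0,-0.038,0,0.04] ]
end [633.3  12.3 142.3] 58.5
now 21.9167 [633.3  12.3 142.3] [179.9  -0.2  15.5] 39.9 [ 2.7 -0.1  5.3]
[ [-0.014,-0.012,0,-0.115,0.04],[-0.013,-0.015,0,-0.12,0.04],[-0.011,-0.015,0,-0.115,0.04],[-0.009,-0.016,0,-0.12,0.04],[-0.006,-0.018,0,-0.11
[... 947 characters left out ...]

[ [0,-0,0,0,0.04],[0,-0,-0.038,0,0.04] ]
end [589.6 -70.3 142.3] -31.4
now 21.9167 [589.6 -70.3 142.3] [179.9  -0.2  15.5] 39.9 [ 2.7 -0.1  5.3]
[ [-0.014,-0.013,0,-0.115,0.04],[-0.013,-0.014,0,-0.12,0.04],[-0.011,-0.015,0,-0.115,0.04],[-0.009,-0.017,0,-0.115,0.04],[-0.007,-0.017,0,-0.12,0.04],[-0.005,-0.018,0,-0.115,0.04],[-0.002,-0.019,0,-0.12,0.04],[-0,0,0.019,0,0.04],[-0,0,0.019,0,0.04],[-0,0,0,0,0.04],[-0,0,0,0,0],[-0,0,0,0,0] ]
[ [-0,0,0,0,0],[-0,0,0,0,0],[-0,0,0,0.115,0],[-0,0,0,0.12,0],[-0,0,0,0.115,0],[-0,0,0,0.12,0],[-0,0,0,0.115,0],[-0,0,0,0.12,0],[-0,0,0,0.115,0],[-0,0,0,0,0],[-0,0,0,0,0.04],[-0,0,0,0,0.04] ]
[ [-0,0,0,0,0.04],[-0,0,-0.038,0,0.04] ]
end [551.1  56.2 142.3] -31.4
```

Call:
{"method": "apply_moves", "body": {"moves": [[0.005,0.005,0,-0.11,0.04],[0.004,0.005,0,-0.115,0.04],[0.004,0.005,0,-0.11,0.04],[0.003,0.006,0,-0.115,0.04],[0.002,0.006,0,-0.11,0.04],[0.002,0.007,0,-0.11,0.04],[0.001,0.006,0,-0.115,0.04],[0,0.007,0,-0.11,0.04],[0,0.007,0,-0.115,0.04],[-0.002,0.006,0,-0.11,0.04],[-0.002,0.007,0,-0.11,0.04],[-0.002,0.006,0,-0.115,0.04]]}}

```text
t: 22.92
tcp_pos: [622.8, 18.4, 143.1]
tcp_rot: [179.9, 0.0, 92.9]
force: [-0.6, 0.1, 0.4]
gripper_width: 39.7
finger_force: 0.0
```

Call:
{"method": "apply_moves", "body": {"moves": [[-0.004,0.005,0,-0.11,0.04],[-0.004,0.006,0,-0.115,0.04],[0,0,0.019,0,0.04],[0,0,0.019,0,0.04],[0,0,0,0,0.04],[0,0,0,0,0],[0,0,0,0,0],[0,0,0,0,0],[0,0,0,0,0],[0,0,0,0.115,0],[0,0,0,0.12,0],[0,0,0,0.115,0]]}}

```text
t: 23.92
tcp_pos: [633.0, 11.9, 105.6]
tcp_rot: [-180.0, 0.1, 85.1]
force: [-5.0, -2.8, 3.2]
gripper_width: 12.0
finger_force: 60.4
```

Call:
{"method": "apply_moves", "body": {"moves": [[0,0,0,0.12,0],[0,0,0,0.115,0],[0,0,0,0.12,0],[0,0,0,0.115,0],[0,0,0,0,0],[0,0,0,0,0.04],[0,0,0,0,0.04],[0,0,0,0,0.04],[0,0,-0.038,0,0.04]]}}

```text
t: 24.67
tcp_pos: [628.0, 12.4, 134.6]
tcp_rot: [-179.3, 0.4, 58.5]
force: [-0.7, -0.5, -1.4]
gripper_width: 40.2
finger_force: 0.0
```

Call:
{"method": "apply_moves", "body": {"moves": [[-0.014,-0.012,0,-0.115,0.04],[-0.013,-0.015,0,-0.12,0.04],[-0.011,-0.015,0,-0.115,0.04],[-0.009,-0.016,0,-0.12,0.04],[-0.006,-0.018,0,-0.115,0.04],[-0.005,-0.018,0,-0.115,0.04],[-0.003,-0.019,0,-0.12,0.04],[0,0,0.019,0,0.04],[0,0,0.019,0,0.04],[0,0,0,0,0.04],[0,0,0,0,0],[0,0,0,0,0]]}}

```text
t: 25.67
tcp_pos: [508.0, -26.3, 105.2]
tcp_rot: [179.9, 0.0, 105.5]
force: [0.3, 0.4, -0.4]
gripper_width: 17.2
finger_force: 0.0
```

Call:
{"method": "apply_moves", "body": {"moves": [[0,0,0,0,0],[0,0,0,0,0],[0,0,0,0.115,0],[0,0,0,0.12,0],[0,0,0,0.115,0],[0,0,0,0.12,0],[0,0,0,0.115,0],[0,0,0,0.12,0],[0,0,0,0.115,0],[0,0,0,0,0],[0,0,0,0,0.04],[0,0,0,0,0.04]]}}

```text
t: 26.67
tcp_pos: [508.3, -26.2, 105.1]
tcp_rot: [179.9, -0.1, 58.5]
force: [0.1, 0.1, -0.1]
gripper_width: 35.1
finger_force: 0.0
```

Call:
{"method": "apply_moves", "body": {"moves": [[0,0,0,0,0.04],[0,0,-0.038,0,0.04]]}}

```text
t: 26.83
tcp_pos: [501.8, -25.7, 135.8]
tcp_rot: [-179.3, 0.3, 58.5]
force: [-0.1, -0.2, -1.0]
gripper_width: 40.0
finger_force: 0.0
```

Run:
```python
from plan import *
meas()
```

```text
A 136 [633.1  12.5] ratio 3.9 q 2.39
B 139 [589.4 -69.8] ratio 3.8 q 1.6
C 68 [562.3  59.1] ratio 2.1 q 1.75
D 0
```

Call:
{"method": "apply_moves", "body": {"moves": [[0.001,0.013,0,0.105,0.04],[0.002,0.014,0,0.11,0.04],[0.004,0.012,0,0.105,0.04],[0.005,0.013,0,0.11,0.04],[0.006,0.012,0,0.105,0.04],[0.008,0.011,0,0.11,0.04],[0.008,0.01,0,0.105,0.04],[0,0,0.019,0,0.04],[0,0,0.019,0,0.04],[0,0,0,0,0.04],[0,0,0,0,0],[0,0,0,0,0]]}}

```text
t: 27.88
tcp_pos: [590.1, -70.3, 105.0]
tcp_rot: [180.0, -0.1, 15.5]
force: [-0.3, 0.0, -0.2]
gripper_width: 16.4
finger_force: 0.0
```

Call:
{"method": "apply_moves", "body": {"moves": [[0,0,0,0,0],[0,0,0,0,0],[0,0,0,0.115,0],[0,0,0,0.12,0],[0,0,0,0.115,0],[0,0,0,0.12,0],[0,0,0,0.115,0],[0,0,0,0.12,0],[0,0,0,0.115,0],[0,0,0,0,0],[0,0,0,0,0.04],[0,0,0,0,0.04]]}}

```text
t: 28.88
tcp_pos: [590.3, -70.7, 105.1]
tcp_rot: [-180.0, -0.1, -31.3]
force: [-0.0, 0.7, -1.0]
gripper_width: 34.9
finger_force: 0.0
```

Call:
{"method": "apply_moves", "body": {"moves": [[0,0,0,0,0.04],[0,0,-0.038,0,0.04],[-0.014,-0.013,0,-0.115,0.04],[-0.013,-0.014,0,-0.12,0.04],[-0.011,-0.015,0,-0.115,0.04],[-0.009,-0.017,0,-0.115,0.04],[-0.007,-0.017,0,-0.12,0.04],[-0.005,-0.018,0,-0.115,0.04],[-0.002,-0.019,0,-0.12,0.04],[0,0,0.019,0,0.04],[0,0,0.019,0,0.04],[0,0,0,0,0.04]]}}

```text
t: 29.88
tcp_pos: [548.5, 56.2, 101.0]
tcp_rot: [-179.9, 0.3, 15.6]
force: [-1.1, -0.1, -0.8]
gripper_width: 40.2
finger_force: 0.0
```

Call:
{"method": "apply_moves", "body": {"moves": [[0,0,0,0,0],[0,0,0,0,0],[0,0,0,0,0],[0,0,0,0,0],[0,0,0,0.115,0],[0,0,0,0.12,0],[0,0,0,0.115,0],[0,0,0,0.12,0],[0,0,0,0.115,0],[0,0,0,0.12,0],[0,0,0,0.115,0],[0,0,0,0,0]]}}

```text
t: 30.88
tcp_pos: [551.5, 55.9, 105.4]
tcp_rot: [180.0, -0.1, -31.5]
force: [-2.7, 0.8, 3.4]
gripper_width: 11.9
finger_force: 61.7
```

Call:
{"method": "apply_moves", "body": {"moves": [[0,0,0,0,0.04],[0,0,0,0,0.04],[0,0,0,0,0.04],[0,0,-0.038,0,0.04]]}}

```text
t: 31.22
tcp_pos: [545.6, 55.5, 135.1]
tcp_rot: [179.5, 0.7, -31.4]
force: [-0.2, 0.4, -1.2]
gripper_width: 39.9
finger_force: 0.0
```

Run:
```python
from plan import *
meas()
# to above tube at y=-215 (hole +55), rack x axis ~1.6 deg
plan([(551,56,220,-31.4,.04,2),(489,-215,220,-20,.045,12)])
```

```text
A 15
B 139 [589.8 -69.8] ratio 3.8 q 2.4
C 0
D 116 [505.5 -30.2] ratio 3.2 q 2.42
now 31.2667 [551.1  56.2 142.3] [-1.799e+02 -1.000e-01 -3.140e+01] 40.0 [2.8 0.8 5.7]
[ [-0,0,-0.039,0,0.04],[-0,0,-0.039,0,0.04],[0.007,0.022,0,-0.015,0.045],[0.007,0.022,0,-0.02,0.045],[0.007,0.022,0,-0.015,0.045],[0.006,0.023,0,-0.015,0.045],[0.006,0.022,0,-0.02,0.045],[0.006,0.023,0,-0.015,0.045],[0.005,0.022,0,-0.015,0.045],[0.005,0.023,0,-0.02,0.045],[0.004,0.023,0,-0.015,0.045],[0.004,0.022,0,-0.015,0.045] ]
[ [0.004,0.023,0,-0.02,0.045],[0.003,0.023,0,-0.015,0.045] ]
end [ 489.4 -214.8  220.3] -20.0
```

Run:
```python
from plan import *
plan([(551,56,220,-31.4,.04,2),(489.2,-216.4,220,90,.05,19),(489.2,-216.4,116,90,.05,5),(489.2,-216.4,115,90,.05,1)],[551.1,56.2,142.3,-31.4])
```

```text
now 31.2667 [551.1  56.2 142.3] [-1.799e+02 -1.000e-01 -3.140e+01] 40.0 [2.8 0.8 5.7]
[ [0,0,-0.039,0,0.04],[0,0,-0.039,0,0.04],[0.005,0.014,0,-0.11,0.05],[0.003,0.014,0,-0.115,0.05],[0.001,0.015,0,-0.11,0.05],[0,0.015,0,-0.11,0.05],[-0.002,0.014,0,-0.115,0.05],[-0.003,0.015,0,-0.11,0.05],[-0.005,0.013,0,-0.11,0.05],[-0.007,0.014,0,-0.11,0.05],[-0.007,0.012,0,-0.115,0.05],[-0.01,0.012,0,-0.11,0.05] ]
[ [-0.01,0.01,0,-0.11,0.05],[-0.012,0.009,0,-0.115,0.05],[-0.012,0.008,0,-0.11,0.05],[-0.013,0.006,0,-0.11,0.05],[-0.014,0.005,0,-0.115,0.05],[-0.015,0.003,0,-0.11,0.05],[-0.014,0.002,0,-0.11,0.05],[-0.015,-0,0,-0.11,0.05],[-0.015,-0.002,0,-0.115,0.05],[0,0,0.021,0,0.05],[0,0,0.021,0,0.05],[0,0,0.021,0,0.05] ]
[ [0,0,0.02,0,0.05],[0,0,0.021,0,0.05],[0,0,0.001,0,0.05] ]
end [ 488.9 -216.8  115.3] 90.1
```

Call:
{"method": "apply_moves", "body": {"moves": [[0,0,-0.039,0,0.04],[0,0,-0.039,0,0.04],[0.005,0.014,0,-0.11,0.05],[0.003,0.014,0,-0.115,0.05],[0.001,0.015,0,-0.11,0.05],[0,0.015,0,-0.11,0.05],[-0.002,0.014,0,-0.115,0.05],[-0.003,0.015,0,-0.11,0.05],[-0.005,0.013,0,-0.11,0.05],[-0.007,0.014,0,-0.11,0.05],[-0.007,0.012,0,-0.115,0.05],[-0.01,0.012,0,-0.11,0.05]]}}

```text
t: 32.27
tcp_pos: [518.6, -88.7, 220.7]
tcp_rot: [179.9, -0.1, 32.8]
force: [-0.3, 0.9, 0.1]
gripper_width: 50.1
finger_force: 0.0
```

Call:
{"method": "apply_moves", "body": {"moves": [[-0.01,0.01,0,-0.11,0.05],[-0.012,0.009,0,-0.115,0.05],[-0.012,0.008,0,-0.11,0.05],[-0.013,0.006,0,-0.11,0.05],[-0.014,0.005,0,-0.115,0.05],[-0.015,0.003,0,-0.11,0.05],[-0.014,0.002,0,-0.11,0.05],[-0.015,0,0,-0.11,0.05],[-0.015,-0.002,0,-0.115,0.05],[0,0,0.021,0,0.05],[0,0,0.021,0,0.05],[0,0,0,0,0.05]]}}

```text
t: 33.27
tcp_pos: [486.1, -216.2, 174.5]
tcp_rot: [-179.7, -0.2, 90.0]
force: [-0.5, 0.5, -2.2]
gripper_width: 50.1
finger_force: 0.0
```

Call:
{"method": "apply_moves", "body": {"moves": [[0,0,0.021,0,0.05],[0,0,0.02,0,0.05],[0,0,0.021,0,0.05],[0,0,0.001,0,0.05],[0,0,0,0,0.05],[0,0,0,0,0.05]]}}

```text
t: 33.77
tcp_pos: [489.6, -217.1, 116.7]
tcp_rot: [179.9, 0.0, 90.0]
force: [-0.5, -0.2, -0.2]
gripper_width: 49.8
finger_force: 0.0
```

Call:
{"method": "apply_moves", "body": {"moves": [[0,0,0,0,0],[0,0,0,0,0],[0,0,0,0,0],[0,0,0,0,0],[0,0,0,0,0],[0,0,0,0,0]], "grip_force": 40}}

```text
t: 34.27
tcp_pos: [489.7, -217.3, 117.0]
tcp_rot: [179.9, 0.1, 90.0]
force: [-0.5, 0.2, 6.1]
gripper_width: 19.4
finger_force: 39.0
```

```bash
cat >> plan.py <<'E'
def mouths():
    p,D=robot.camera('top');P=cloud('top',D);z=P[...,2]
    m=((z>87)&(z<97)).astype(np.uint8);n,L,s,c=cv2.connectedComponentsWithStats(m)
    for i in range(1,n):
        if 30<s[i,4]<200:
            Q=P[L==i];r=cv2.minAreaRect(Q[:,:2].astype(np.float32));print('ring',Q.mean(0).round(1),np.round(r[0],1),np.round(r[1],1))
E
python3 - <<'E'
from plan import *
mouths()
plan([(488.9,-216.8,226,90.1,0,5),(624,202.5,226,90.1,0,19)])
E
```

```text
ring [623.7 202.3  94.4] [624.5 202.8] [26.8 25.5]
ring [508.1 341.6  94.2] [508.3 341.6] [27.4 25.4]
now 34.3167 [ 488.9 -216.8  115.3] [1.799e+02 1.000e-01 9.000e+01] 19.0 [0.  0.2 7.1]
[ [0,0,-0.022,0,0],[0,0,-0.022,0,0],[0,0,-0.022,0,0],[0,0,-0.023,0,0],[0,0,-0.022,0,0],[0.022,0.007,0,0,0],[0.022,0.007,0,0,0],[0.022,0.007,0,0,0],[0.022,0.008,0,0,0],[0.022,0.007,0,0,0],[0.022,0.007,0,0,0],[0.022,0.007,0,0,0] ]
[ [0.022,0.007,0,0,0],[0.023,0.007,0,0,0],[0.022,0.007,0,0,0],[0.022,0.008,0,0,0],[0.022,0.007,0,0,0],[0.022,0.007,0,0,0],[0.022,0.007,0,0,0],[0.022,0.007,0,0,0],[0.022,0.007,0,0,0],[0.022,0.007,0,0,0],[0.022,0.007,0,0,0],[0.022,0.008,0,0,0] ]
end [624.4 202.4 226.3] 90.1
```

Call:
{"method": "apply_moves", "body": {"moves": [[0,0,-0.022,0,0],[0,0,-0.022,0,0],[0,0,-0.022,0,0],[0,0,-0.023,0,0],[0,0,-0.022,0,0],[0.022,0.007,0,0,0],[0.022,0.007,0,0,0],[0.022,0.007,0,0,0],[0.022,0.008,0,0,0],[0.022,0.007,0,0,0],[0.022,0.007,0,0,0],[0.022,0.007,0,0,0]]}}

```text
t: 35.32
tcp_pos: [538.8, -61.6, 226.4]
tcp_rot: [180.0, 0.0, 90.0]
force: [0.2, 0.5, -0.5]
gripper_width: 19.0
finger_force: 39.3
```

Call:
{"method": "apply_moves", "body": {"moves": [[0.022,0.007,0,0,0],[0.023,0.007,0,0,0],[0.022,0.007,0,0,0],[0.022,0.008,0,0,0],[0.022,0.007,0,0,0],[0.022,0.007,0,0,0],[0.022,0.007,0,0,0],[0.022,0.007,0,0,0],[0.022,0.007,0,0,0],[0.022,0.007,0,0,0],[0.022,0.007,0,0,0],[0.022,0.008,0,0,0]]}}

```text
t: 36.32
tcp_pos: [624.6, 203.4, 226.2]
tcp_rot: [-180.0, 0.0, 90.0]
force: [0.3, 0.0, -0.7]
gripper_width: 19.3
finger_force: 39.3
```

Call:
{"method": "apply_moves", "body": {"moves": [[0,0,0,0,0],[0,0,0,0,0],[0,0,0,0,0],[0,0,0,0,0]]}}

```text
t: 36.65
tcp_pos: [624.3, 201.3, 226.1]
tcp_rot: [-180.0, 0.0, 90.0]
force: [0.2, -0.0, -0.6]
gripper_width: 19.2
finger_force: 39.3
```

Run:
```python
from plan import *
s=robot.get_state();print(s['tcp_pos'].round(1),s['tcp_rot'].round(2),s['gripper_width'])
mouths()
p,D=robot.camera('scene');x,y,z=s['tcp_pos']
u,v=proj('scene',[[x,y,150]])[0].astype(int)
print(u,v,'tip expected px',proj('scene',[[x,y,z-29-75],[x,y,z-29]]).round(1),'mouth',proj('scene',[[624,202.5,95]]).round(1))
cv2.imwrite('pics/t1.png',cv2.resize(p[v-50:v+50,u-60:u+60],None,fx=6,fy=6,interpolation=cv2.INTER_CUBIC)[...,::-1])
```

```text
[624.3 201.3 226.1] [-1.7997e+02  3.0000e-02  8.9970e+01] 19.206730782073794
ring [623.2 201.6  94.7] [623.6 202.8] [25.9 26.1]
ring [508.4 350.   94.7] [508.1 350. ] [25.4 11.4]
350 200 tip expected px [[349.4 207.7]
 [353.1 187.2]] mouth [[348.5 214.6]]
```

View pics/t1.png

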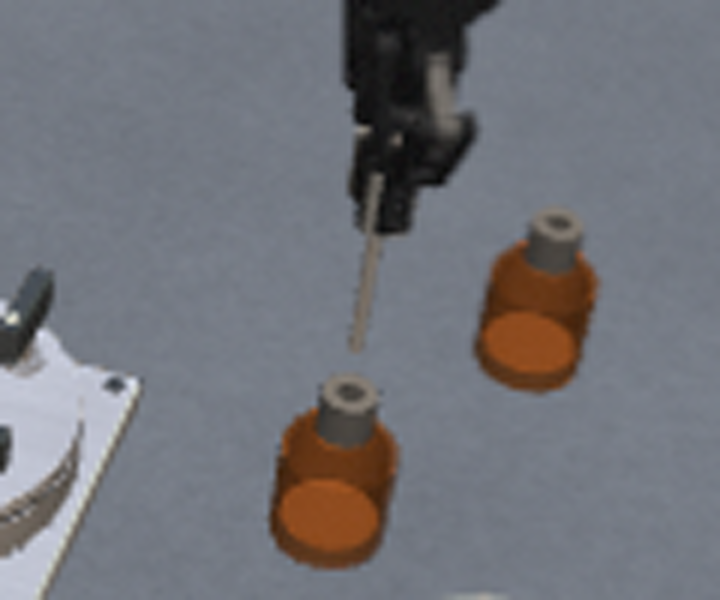

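The crop shows the tube tip at crop pixel (357,350), on its projected spot. It hangs straight above the bottle mouth at (349,390), so I insert.

Call:
{"method": "apply_moves", "body": {"moves": [[0.001,0,0.01,0,0],[0,0,0.01,0,0],[0,0,0.01,0,0],[0,0,0.01,0,0],[0,0,0.01,0,0],[0,0,0,0,0],[0,0,0,0,0]]}}

```text
t: 37.33
tcp_pos: [623.8, 203.0, 174.5]
tcp_rot: [-179.8, 0.0, 90.0]
force: [0.8, -0.6, 0.2]
gripper_width: 18.8
finger_force: 39.3
```

Call:
{"method": "apply_moves", "body": {"moves": [[0,0,0.008,0,0],[0,0,0.008,0,0],[0,0,0.008,0,0],[0,0,0.008,0,0],[0,0,0.008,0,0],[0,0,0,0,0],[0,0,0,0,0]]}}

```text
t: 37.92
tcp_pos: [624.0, 203.1, 135.1]
tcp_rot: [-179.9, 0.0, 90.0]
force: [-0.2, 0.4, -0.9]
gripper_width: 19.0
finger_force: 39.3
```

Call:
{"method": "apply_moves", "body": {"moves": [[0,0,0.004,0,0],[0,0,0.004,0,0],[0,0,0.002,0,0],[0,0,0.001,0,0],[0,0,0,0,0],[0,0,0,0,0]]}}

```text
t: 38.42
tcp_pos: [624.7, 203.3, 125.3]
tcp_rot: [180.0, -0.0, 90.0]
force: [-0.2, 0.4, -0.6]
gripper_width: 18.9
finger_force: 39.3
```

Call:
{"method": "apply_moves", "body": {"moves": [[0,0,0.001,0,0],[0,0,0,0,0],[0,0,0,0,0.03],[0,0,0,0,0.05],[0,0,0,0,0.05],[0,0,0,0,0.05],[0,0,-0.02,0,0.05],[0,0,-0.03,0,0.05],[0,0,-0.03,0,0.05],[0,0,-0.02,0,0.05]]}}

```text
t: 39.25
tcp_pos: [625.6, 203.5, 227.4]
tcp_rot: [179.8, -0.0, 90.0]
force: [-0.1, 0.8, 1.1]
gripper_width: 50.0
finger_force: 0.0
```

Run:
```python
from plan import *
plan([(489.9,-271.5,224,90,.05,20),(489.9,-271.5,115.5,90,.05,7)],[624.4,203.4,224.3,90.1])
```

```text
now 39.25 [624.4 203.4 224.3] [179.8  -0.   90. ] 50.0 [-0.1  0.8  1.1]
[ [-0.024,-0.007,0,0,0.05],[-0.023,-0.007,0,0,0.05],[-0.024,-0.006,0,0,0.05],[-0.024,-0.007,0,0,0.05],[-0.024,-0.007,0,0,0.05],[-0.023,-0.007,0,0,0.05],[-0.024,-0.006,0,0,0.05],[-0.024,-0.007,0,0,0.05],[-0.024,-0.007,0,0,0.05],[-0.023,-0.007,0,0,0.05],[-0.024,-0.006,0,0,0.05],[-0.024,-0.007,0,0,0.05] ]
[ [-0.024,-0.007,0,0,0.05],[-0.023,-0.007,0,0,0.05],[-0.024,-0.006,0,0,0.05],[-0.024,-0.007,0,0,0.05],[-0.023,-0.007,0,0,0.05],[-0.024,-0.007,0,0,0.05],[-0.024,-0.007,0,0,0.05],[-0.024,-0.006,0,0,0.05],[0,-0,0.016,0,0.05],[0,-0,0.015,0,0.05],[0,-0,0.016,0,0.05],[0,-0,0.015,0,0.05] ]
[ [0,-0,0.016,0,0.05],[0,-0,0.015,0,0.05],[0,-0,0.016,0,0.05] ]
end [ 490.2 -271.8  115.3] 90.1
```

Call:
{"method": "apply_moves", "body": {"moves": [[-0.024,-0.007,0,0,0.05],[-0.023,-0.007,0,0,0.05],[-0.024,-0.006,0,0,0.05],[-0.024,-0.007,0,0,0.05],[-0.024,-0.007,0,0,0.05],[-0.023,-0.007,0,0,0.05],[-0.024,-0.006,0,0,0.05],[-0.024,-0.007,0,0,0.05],[-0.024,-0.007,0,0,0.05],[-0.023,-0.007,0,0,0.05],[-0.024,-0.006,0,0,0.05],[-0.024,-0.007,0,0,0.05]]}}

```text
t: 40.25
tcp_pos: [543.3, -82.8, 224.5]
tcp_rot: [180.0, 0.0, 90.0]
force: [-0.2, -0.3, -0.9]
gripper_width: 50.4
finger_force: 0.0
```

Call:
{"method": "apply_moves", "body": {"moves": [[-0.024,-0.007,0,0,0.05],[-0.023,-0.007,0,0,0.05],[-0.024,-0.006,0,0,0.05],[-0.024,-0.007,0,0,0.05],[-0.023,-0.007,0,0,0.05],[-0.024,-0.007,0,0,0.05],[-0.024,-0.007,0,0,0.05],[-0.024,-0.006,0,0,0.05],[0,0,0,0,0.05],[0,0,0,0,0.05],[0,0,0.016,0,0.05],[0,0,0.015,0,0.05]]}}

```text
t: 41.25
tcp_pos: [490.7, -271.5, 194.2]
tcp_rot: [179.8, 0.1, 90.0]
force: [-0.5, 0.1, -0.7]
gripper_width: 49.9
finger_force: 0.0
```

Call:
{"method": "apply_moves", "body": {"moves": [[0,0,0.016,0,0.05],[0,0,0.015,0,0.05],[0,0,0.016,0,0.05],[0,0,0.015,0,0.05],[0,0,0.016,0,0.05],[0,0,0,0,0.05],[0,0,0,0,0.05]]}}

```text
t: 41.83
tcp_pos: [489.1, -270.3, 114.4]
tcp_rot: [-179.9, -0.1, 90.1]
force: [0.3, -0.3, 0.6]
gripper_width: 50.1
finger_force: 0.0
```

Call:
{"method": "apply_moves", "body": {"moves": [[0,0,0,0,0],[0,0,0,0,0],[0,0,0,0,0],[0,0,0,0,0],[0,0,0,0,0],[0,0,0,0,0]]}}

```text
t: 42.33
tcp_pos: [490.8, -272.2, 116.9]
tcp_rot: [179.9, 0.1, 90.0]
force: [0.3, 1.5, 6.1]
gripper_width: 19.1
finger_force: 39.1
```

Run:
```python
from plan import *
mouths()
p,D=robot.camera('top');cv2.imwrite('pics/mid.png',p[...,::-1])
P=cloud('top',D);z=P[...,2]
for lo,hi in [(110,150)]:
    n,L,s,c=cv2.connectedComponentsWithStats(((z>lo)&(z<hi)).astype(np.uint8))
    for i in range(1,n):
        if 20<s[i,4]<400:Q=P[L==i];print(Q.mean(0).round(1),s[i])
n,L,s,c=cv2.connectedComponentsWithStats(((z>87)&(z<97)).astype(np.uint8))
for i in range(1,n):
    if s[i,4]>8:print('n',P[L==i].mean(0).round(1),s[i,4])
```

```text
ring [625.  166.5  94.5] [626.5 168.5] [16.4 26.7]
ring [508.1 341.4  94. ] [508.1 342.5] [26.3 25.7]
[630.6 169.3 135. ] [188 204  12  11 102]
[ 490.8 -262.9  131.3] [402 254  11  43 164]
n [625.7 164.9  94.1] 36
n [ 488.3 -228.6   89.2] 895
n [508.6 341.9  94. ] 118
```

View pics/mid.png

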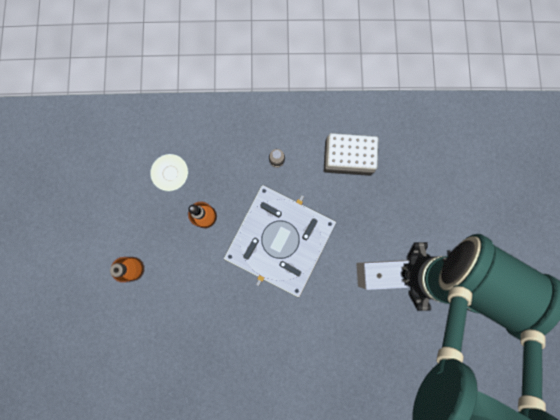

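The top view shows the knock has happened. The bottle with the tube moved from about (183,215) to (202,214) and still stands with its tube. The other bottle is unmoved at (118,270), so I carry the second tube there.

Run:
```python
from plan import *
plan([(490.2,-271.8,228,90.1,0,5),(508.3,342.8,228,90.1,0,25)])
```

```text
now 42.4333 [ 490.2 -271.8  115.3] [1.799e+02 1.000e-01 9.000e+01] 19.2 [0.5 0.7 5.7]
[ [0,-0,-0.023,0,0],[0,-0,-0.022,0,0],[0,-0,-0.023,0,0],[0,-0,-0.022,0,0],[0,-0,-0.023,0,0],[0.025,0.001,0,0,0],[0.024,0.001,0,0,0],[0.025,0,0,0,0],[0.024,0.001,0,0,0],[0.025,0.001,0,0,0],[0.025,0.001,0,0,0],[0.024,0,0,0,0] ]
[ [0.025,0.001,0,0,0],[0.024,0.001,0,0,0],[0.025,0.001,0,0,0],[0.024,0,0,0,0],[0.025,0.001,0,0,0],[0.025,0.001,0,0,0],[0.024,0.001,0,0,0],[0.025,0,0,0,0],[0.024,0.001,0,0,0],[0.025,0.001,0,0,0],[0.025,0.001,0,0,0],[0.024,0.001,0,0,0] ]
[ [0.025,0,0,0,0],[0.024,0.001,0,0,0],[0.025,0.001,0,0,0],[0.024,0.001,0,0,0],[0.025,0,0,0,0],[0.025,0.001,0,0,0] ]
end [508.2 343.2 228.3] 90.1
```

Call:
{"method": "apply_moves", "body": {"moves": [[0,0,-0.023,0,0],[0,0,-0.022,0,0],[0,0,-0.023,0,0],[0,0,-0.022,0,0],[0,0,-0.023,0,0],[0.025,0.001,0,0,0],[0.024,0.001,0,0,0],[0.025,0,0,0,0],[0.024,0.001,0,0,0],[0.025,0.001,0,0,0],[0.025,0.001,0,0,0],[0.024,0,0,0,0]]}}

```text
t: 43.43
tcp_pos: [494.3, -98.7, 228.1]
tcp_rot: [-180.0, 0.0, 90.0]
force: [0.9, -1.3, 0.4]
gripper_width: 19.2
finger_force: 39.6
```

Call:
{"method": "apply_moves", "body": {"moves": [[0.025,0.001,0,0,0],[0.024,0.001,0,0,0],[0.025,0.001,0,0,0],[0.024,0,0,0,0],[0.025,0.001,0,0,0],[0.025,0.001,0,0,0],[0.024,0.001,0,0,0],[0.025,0,0,0,0],[0.024,0.001,0,0,0],[0.025,0.001,0,0,0],[0.025,0.001,0,0,0],[0.024,0.001,0,0,0]]}}

```text
t: 44.43
tcp_pos: [504.3, 196.3, 228.1]
tcp_rot: [-180.0, 0.0, 90.0]
force: [0.3, -0.0, -0.1]
gripper_width: 18.9
finger_force: 39.6
```

Call:
{"method": "apply_moves", "body": {"moves": [[0.025,0,0,0,0],[0.024,0.001,0,0,0],[0.025,0.001,0,0,0],[0.024,0.001,0,0,0],[0.025,0,0,0,0],[0.025,0.001,0,0,0],[0,0,0,0,0],[0,0,0,0,0],[0,0,0,0,0],[0,0,0,0,0],[0,0,0,0,0]]}}

```text
t: 45.35
tcp_pos: [508.7, 342.1, 228.2]
tcp_rot: [-180.0, 0.0, 89.9]
force: [0.0, -0.1, -0.7]
gripper_width: 18.9
finger_force: 39.6
```

Run:
```python
from plan import *
s=robot.get_state();print(s['tcp_pos'].round(1),s['tcp_rot'].round(2),s['gripper_width'])
mouths()
p,D=robot.camera('scene');x,y,z=s['tcp_pos']
u,v=proj('scene',[[x,y,150]])[0].astype(int)
print(u,v,'tip',proj('scene',[[x,y,z-29-75],[x,y,z-29]]).round(1),'mouth',proj('scene',[[508.2,342,95]]).round(1))
cv2.imwrite('pics/t2.png',cv2.resize(p[v-50:v+70,u-80:u+50],None,fx=5,fy=5,interpolation=cv2.INTER_CUBIC)[...,::-1])
```

```text
[508.7 342.1 228.2] [-1.7999e+02  3.0000e-02  8.9940e+01] 18.85540985479563
ring [626.9 166.2  94.1] [628.4 168. ] [19.5 25.9]
ring [508.2 340.9  94.3] [508.3 341.9] [27.2 25.5]
386 172 tip [[384.9 179.1]
 [389.6 159.1]] mouth [[383.  186.4]]
```

View pics/t2.png

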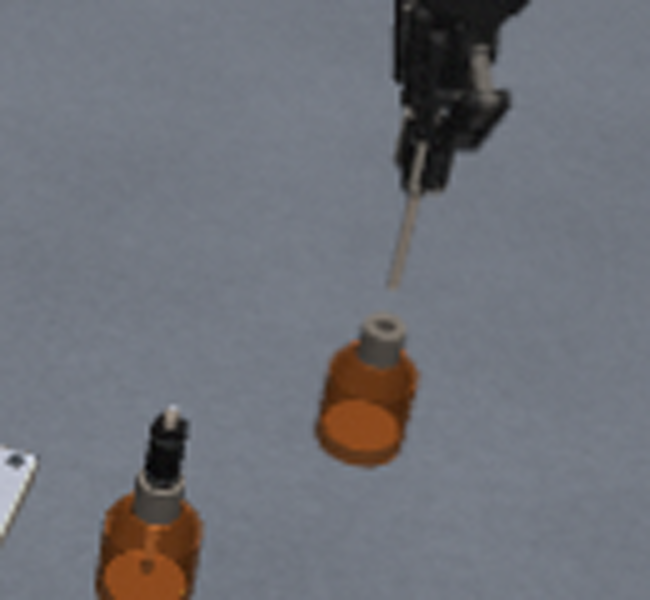

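The first bottle stands with its grip flat on the rim. The second tube's tip, at crop pixel (394,288), is above the mouth at (384,326). I insert it.

Call:
{"method": "apply_moves", "body": {"moves": [[0,0,0.01,0,0],[0,0,0.01,0,0],[0,0,0.01,0,0],[0,0,0.01,0,0],[0,0,0.01,0,0],[0,0,0,0,0],[0,0,0,0,0]]}}

```text
t: 46.03
tcp_pos: [507.8, 342.8, 176.6]
tcp_rot: [-179.9, 0.1, 90.0]
force: [-0.0, -0.1, 0.4]
gripper_width: 19.0
finger_force: 39.6
```

Call:
{"method": "apply_moves", "body": {"moves": [[0,0,0.008,0,0],[0,0,0.008,0,0],[0,0,0.008,0,0],[0,0,0.008,0,0],[0,0,0.008,0,0],[0,0,0,0,0],[0,0,0,0,0]]}}

```text
t: 46.62
tcp_pos: [508.1, 342.9, 137.2]
tcp_rot: [-179.9, 0.1, 90.0]
force: [0.7, -0.4, -0.2]
gripper_width: 19.1
finger_force: 39.6
```

Call:
{"method": "apply_moves", "body": {"moves": [[0,0,0.004,0,0],[0,0,0.004,0,0],[0,0,0.003,0,0],[0,0,0.001,0,0],[0,0,0,0,0],[0,0,0,0,0]]}}

```text
t: 47.12
tcp_pos: [508.7, 343.3, 126.3]
tcp_rot: [-180.0, -0.0, 90.0]
force: [0.2, -0.4, -0.1]
gripper_width: 18.5
finger_force: 39.6
```

Lower 2 mm more, release, lift clear, then a final check.

Call:
{"method": "apply_moves", "body": {"moves": [[0,0,0.001,0,0],[0,0,0.001,0,0],[0,0,0,0,0],[0,0,0,0,0.03],[0,0,0,0,0.05],[0,0,0,0,0.05],[0,0,0,0,0.05],[0,0,-0.02,0,0.05],[0,0,-0.03,0,0.05],[0,0,-0.03,0,0.05],[0,0,-0.03,0,0.05]]}}

```text
t: 48.03
tcp_pos: [508.3, 343.0, 235.1]
tcp_rot: [-179.9, 0.0, 90.0]
force: [1.0, 0.3, 0.9]
gripper_width: 49.8
finger_force: 0.0
```

Call:
{"method": "apply_moves", "body": {"moves": [[0.02,0,-0.02,0,0.05],[0.03,0,0,0,0.05],[0.03,0,0,0,0.05],[0.03,0,0,0,0.05],[0.03,0,0,0,0.05],[0.02,0,0,0,0.05],[0,0,0,0,0.05],[0,0,0,0,0.05],[0,0,0,0,0.05],[0,0,0,0,0.05],[0,0,0,0,0.05]]}}

```text
t: 48.95
tcp_pos: [508.9, 502.1, 254.4]
tcp_rot: [180.0, 0.0, 89.9]
force: [0.2, 0.0, -0.2]
gripper_width: 50.3
finger_force: 0.0
```

Run:
```python
from plan import *
meas();print(robot.get_state()['tcp_pos'])
for n in ['top','scene']:
    p,D=robot.camera(n);P=cloud(n,D);z=P[...,2]
    for q in [(628,168.5),(508.2,342)]:
        r=np.hypot(P[...,0]-q[0],P[...,1]-q[1])<25
        for lo,hi in [(86,97),(100,132),(132,140),(140,152)]:
            Q=P[r&(z>lo)&(z<hi)]
            if len(Q):print(n,q,lo,len(Q),Q.mean(0).round(1),'zmax',Q[:,2].max().round(1))
    if n=='scene':cv2.imwrite('pics/end.png',cv2.resize(p[140:290,150:410],None,fx=3,fy=3,interpolation=cv2.INTER_CUBIC)[...,::-1])
```

```text
A 138 [633.   12.3] ratio 3.8 q 2.4
B 139 [589.9 -70. ] ratio 3.8 q 2.39
C 143 [551.   55.7] ratio 3.9 q 2.4
D 139 [507.6 -26.6] ratio 3.9 q 2.39
[508.9729456  502.18610674 254.57860059]
top (628, 168.5) 86 45 [626.1 166.9  94. ] zmax 96.7
top (628, 168.5) 100 36 [627.4 165.4 114.6] zmax 131.8
top (628, 168.5) 132 67 [631.7 170.4 137. ] zmax 139.9
top (628, 168.5) 140 15 [630.8 170.2 147.2] zmax 150.6
top (508.2, 342) 86 66 [509.2 335.9  93.5] zmax 96.9
top (508.2, 342) 100 67 [508.  336.  115.1] zmax 131.4
top (508.2, 342) 132 65 [509.1 341.  136.8] zmax 139.6
top (508.2, 342) 140 14 [507.9 342.1 146.1] zmax 150.5
scene (628, 168.5) 86 40 [640.2 166.5  92. ] zmax 96.6
scene (628, 168.5) 100 61 [639.5 166.8 115.8] zmax 131.4
scene (628, 168.5) 132 29 [636.3 167.3 136.2] zmax 139.7
scene (628, 168.5) 140 10 [633.9 169.1 145.5] zmax 149.0
scene (508.2, 342) 86 32 [517.2 336.4  92.2] zmax 96.7
scene (508.2, 342) 100 58 [515.2 336.1 116.3] zmax 131.8
scene (508.2, 342) 132 25 [511.  338.3 136.4] zmax 139.6
scene (508.2, 342) 140 8 [510.6 339.3 145.5] zmax 151.0
```

View pics/end.png

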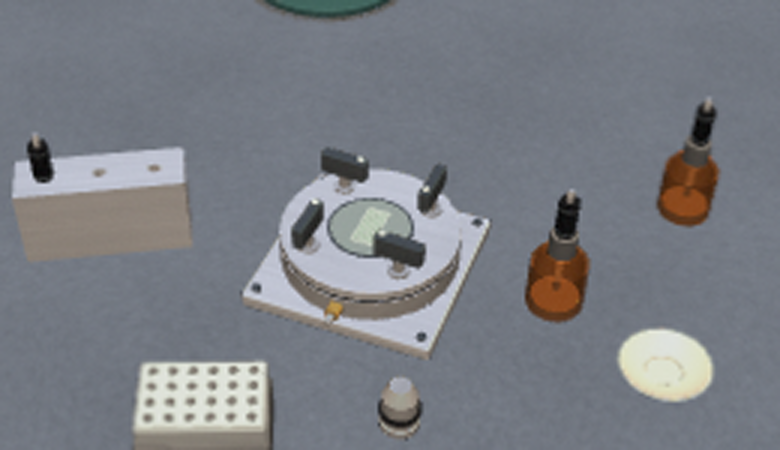

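The final view shows all four screws home at about 2.4 rad. Both bottles, at (560,275) and (690,180), stand with seated tubes with grip tops at 137 mm. The spare tube is in the rack, and the tip box, objective and dish look undisturbed. I hand in.

```bash
python3 -c "
from workcell import robot
print(robot.finish_job())"
```

```text
the job is handed in; nothing more can be done
None
```

The job is handed in, but the hand-in call returned no verdict: my last camera check before it showed all four screws home at about 2.4 rad after three crisscross rounds, both bottles present standing with seated dip tubes, the spare tube in the rack, and the tip box, objective and dish still in place.

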